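Load two memory modules into the guide bays of their thickness

ROBOT

A 7-joint arm with a two-finger parallel gripper is mounted at the origin on the work surface. World frame = base frame: x ahead of the robot, y to its left, z up, the work surface at z = 0. Lengths are in m, angles in rad, forces in N, time in s.
With the tool pointing down it reaches from about 0.4 to 0.75 m from the base axis. Payload 19.5 kg.
Tool frame: the origin (TCP) lies midway between the tips of the shut fingers; the grasp point (between the pads) lies 19 mm behind it; z points along the fingers, x is the direction in which the jaws open and shut, and the axes are right-handed (so a half turn about z gives the same grasp; the last joint's range is limited). The gripper opens to 85 mm and grips with 20 to 120 N. Pads are 22 mm wide; open, the fingers measure 114 mm over their backs; the gripper's body (76 mm by 85 mm) begins 54 mm behind the grasp point. The pads swing forward as they close: fully open they stand 13 mm farther back than shut.
Start: joints at [-1.216, 0.707, -0.028, 1.485, 0.022, 0.951, -0.075], TCP at [0.222, 0.53, 0.231] pointing down, gripper open.
Joint ranges: [-2.71, 2.71], [-0.32, 2.16], [-1.57, 1.52], [0, 2.45], [-1.46, 4.6], [0, 2.02], [-2.83, 2.83]. Speed limits (rad/s): [1.89, 1.89, 2.57, 2.57, 3.01, 3.01, 3.01].

INTERFACE

Orientations are given as [roll, pitch, yaw] about the fixed x, y, z axes, in that order (R = Rz(yaw) Ry(pitch) Rx(roll)).
In Python, from workcell import manip gives the robot as it stands.
- The arm moves only by the tool arm_command, never from a script. Its argument "series" is a list of rows, each an object of numbers: "gripper": the opening in per cent of the stroke, from 0 (shut) to 100 (fully open); "dx", "dy", "dz": the shift along the tool's x, y, z as a fraction of full scale; "twist": the turn about the tool's z as a fraction of full scale. In form: [{"gripper": .., "dx": .., "dy": .., "dz": .., "twist": ..}, ...]. A call has 1 to 8 rows; each row shifts and turns the commanded pose from where the row before left it, along the tool's axes as they then stand; what a row does not reach is not made up. Full scale, the value 1, is 0.25 m for a shift and 45 degrees for a turn. A row lasts 1/8 s, in which the tool goes at most 62.5 mm and 10.7 degrees, less where a joint would pass 70% of its speed; a pose out of reach is approached as far as the arm can. A call with a number of a shift or a turn outside -1 to 1 is refused whole. A call with a gripper value outside its range is refused whole. The fingers move at their own pace and stop on an object; "newtons" is the grip in N (left out, the last holds). Time passes only in rows, so rows that do not move let the fingers close. It gives the time, the measured TCP pose, the force and the opening at its end, in the units of the state.
- manip.state(): the state, without advancing time (a new reading comes with each control period).
- manip.snapshot(name): name is "scene" or "top"; returns a dict with "pixels" (480x640x3 uint8, blue, green, red), "mtx" (3x3 intrinsics, pixels), "dist" ([k1, k2, p1, p2, k3] as OpenCV has them; the pictures are not rectified), "T" (4x4, takes a point from camera to world coordinates). Camera axes: x right, y up, looking along -z (the intrinsics and any distortion apply to the point x, -y, -z); pixel columns grow to the right and rows downward; lengths in m; the calibration is good to about 2 mm. A picture is of the moment at which its call begins. There is no depth.
- manip.job_done(): hands the job in, once; it reports no verdict.
Trained networks look in a picture, given as the dict that the camera call returned (one of the last four; its "shot" number tells which), for a name from the list of things; names that differ only in an ending like _2 or _b are one class to them, and where a whole thing is asked for, a point or a joint stands for the part that bears it (a point fixed in the world has none). Each returns a list of dicts, best first, with "score" (0 to 1); they miss things now and then, are a little off and sometimes report something else, mostly with a low value. They report only what shows in the picture. A call takes as long as a camera call.
- manip.outline_of(picture, thing): "mask" (480x640 bool, what is visible of it) and "bbox" ([left, top, right, bottom] in pixels, round what is visible of it).
The state is a dict: "t": time; "q": joint angles; "dq": joint speeds; "joint_torque": joint torques, N m; "eef_pos": TCP position; "eef_rot": TCP orientation; "contact_force": force on the tool from outside, world axes, zero at the start; "moment": the same for the moment, N m; "opening": finger opening in m.
Only numpy, scipy, OpenCV 4.12 (cv2) and the standard library are available. Lean on these libraries where they do the work, as an engineer would, in place of code of your own. Each camera call takes 0.05 s, during which the arm holds its last target.

TASK

Two memory modules, a slim one and a thicker one, stand on the bench. Slide each lengthwise into the guide bay on the blue board whose slot matches its thickness, leaving the widest bay empty, and press it fully home so that it pushes the brass contact back to its stop, firmly but without ramming it. Leave both modules upright in their bays, and do not disturb the screw jar, the brush or the bent bracket.

Things in the scene. Friction and masses are not known exactly. Their poses are not given: they have to be found in the camera images.
- module_slim: loose memory module, green board between black heat spreaders with steel clips: a plain bar 118 mm long (x), 10 mm thick (y), 34 mm high (z), same from either end, about 60 to 150 g. Stands on its long edge on the bench. Origin: centre of its underside. Can be gripped across its thickness in the open, not inside a bay.
- module_mid: loose memory module, green board between black heat spreaders with steel clips: a plain bar 118 mm long (x), 15 mm thick (y), 34 mm high (z), same from either end, about 60 to 150 g. Stands on its long edge on the bench. Origin: centre of its underside. Can be gripped across its thickness in the open, not inside a bay.
- bay_slim: fixed black guide bay 130 x 42 mm: a slot 12 mm wide along its x axis between upright walls, closed at the far end. Origin: underside, middle of the open end (mouth); x points into the bay, z up. Slot floor 3 mm above the origin, walls 30 mm above that floor. Slanted cheeks widen the mouth about 2 mm a side over its first 6 mm. For the 10 mm module.
- bay_mid: fixed black guide bay 130 x 42 mm: a slot 17 mm wide along its x axis between upright walls, closed at the far end. Origin: underside, middle of the open end (mouth); x points into the bay, z up. Slot floor 3 mm above the origin, walls 30 mm above that floor. Slanted cheeks widen the mouth about 2 mm a side over its first 6 mm. For the 15 mm module.
- bay_wide: fixed black guide bay 130 x 42 mm: a slot 27 mm wide along its x axis between upright walls, closed at the far end. Origin: underside, middle of the open end (mouth); x points into the bay, z up. Slot floor 3 mm above the origin, walls 30 mm above that floor. Slanted cheeks widen the mouth about 2 mm a side over its first 6 mm. Fits neither module; stays empty.
- contact_slim (a joint): travel of the brass contact block at the far end of bay_slim, along the bay's x axis, 0 to 0.008 m. At 0 its face is 104 mm from the mouth; it starts at 0 to 0.003. A module pushes it back against about 4 N of friction (a first touch may jolt to 15 N); it stays where left and stops hard at 0.008, where the module is fully home, about 6 mm of it still out of the mouth.
- contact_mid (a joint): travel of the brass contact block at the far end of bay_mid, along the bay's x axis, 0 to 0.008 m. At 0 its face is 104 mm from the mouth; it starts at 0 to 0.003. A module pushes it back against about 4 N of friction (a first touch may jolt to 15 N); it stays where left and stops hard at 0.008, where the module is fully home, about 6 mm of it still out of the mouth.
- board: fixed blue circuit board 170 x 190 x 3 mm with the three bays side by side, 46 mm apart, in any order. Origin: on the bench, middle of its front edge, where the mouths are; x along the slots away from the robot. Steel straps cross each bay at x = 34 and 105 mm, undersides 42 mm and tops 45 mm above the slot floor, so modules enter only through the mouth. Bench clear 120 mm before the mouths.
- screw_jar: loose bystander, small jar 52 mm across, 55 mm high; origin at the centre of its underside
- brush: loose bystander, brush 160 mm long lying on the bench; origin under its middle
- bracket: loose bystander, bent aluminium bracket 90 x 70 x 35 mm; origin at the centre of its underside

How it is judged:
By the outcome, as a careful person would: the job done as asked, in the order asked, and still so for the second after the job is handed in, with the robot touching nothing.
It also fails if it takes over 72 s, if anything falls off the work surface, if the arm or the gripper's body presses on something with over 40 N, if the wrist force passes 120 N, or if a joint passes its speed limit or range.

## Working session

There is one attempt and no reset: what is moved stays moved. The work goes in short steps, Python scripts to look and compute and a tool call to move; the robot and the scene stay as the last step left them, time stands still between calls to the robot, and variables do not carry over. Pictures are saved under pics/ and viewed, and the job is handed in when it is done.

Besides the shell and the picture viewer there is one more tool, called by a JSON object that holds its "fn" and its "kwargs", one argument or row to a line. arm_command: Moves the arm, as the interface text tells. Shift numbers are shares of 0.25 m and turn numbers shares of 45 degrees, none past 1 either way. Its arguments: {"type":"object","properties":{"series":{"type":"array"},"newtons":{"type":"number"}},"required":["series"]}

```bash
mkdir -p pics; ls; cat > h.py <<'E'
import numpy as np, cv2, pickle
from workcell import manip
def save(n,p): cv2.imwrite('pics/'+n,p)
E
python3 - <<'E'
from h import *
print(manip.state())
for n in ("top","scene"):
    s=manip.snapshot(n); save(n+'0.png',s['pixels']); pickle.dump(s,open(n+'0.pkl','wb'))
    print(s['mtx'],s['dist'],s['T'],s['shot'])
    for t in ["module_slim","module_mid","bay_slim","bay_mid","bay_wide","board","screw_jar","brush","bracket"]:
        try:
            for d in manip.outline_of(s,t)[:3]: print(n,t,round(d['score'],2),d['bbox'],d['mask'].sum())
        except Exception as e: print(t,e)
E
```

```text
pics
{'t': 0.0, 'q': array([-1.21570145,  0.70711893, -0.02764203,  1.48498296,  0.02200062,
        0.9509142 , -0.07549794]), 'dq': array([9.20400414e-05, 1.20343220e-03, 2.60983987e-04, 1.07294523e-03,
       1.59262867e-03, 8.00560614e-04, 2.82737123e-04]), 'joint_torque': array([ 1.29970999e-04, -8.83207512e+01,  1.23434991e+00, -2.36159778e+01,
        1.67894131e-02,  6.66063395e-03,  1.46731907e-07]), 'eef_pos': array([0.22210471, 0.53008551, 0.23082187]), 'eef_rot': array([3.14157173e+00, 1.12099701e-03, 1.17402271e+00]), 'contact_force': array([-0.1182291 , -0.08661195, -0.8327125 ]), 'moment': array([-0.00276537, -0.00922495,  0.04105013]), 'opening': 0.08569950470235702}
[[518.68628204   0.         319.24476745]
 [  0.         518.68628204 233.72509566]
 [  0.           0.           1.        ]] [-0.11220326  0.          0.          0.          0.        ] [[ 0.12818803  0.96805154 -0.21550881  0.30931758]
 [-0.99174402  0.1258713  -0.02449927 -0.01291087]
 [ 0.00340981  0.21687009  0.97619452  0.99797895]
 [ 0.          0.          0.          1.        ]] 1
top module_s
[... 830 characters left out ...]
65  0.98032208]
 [ 0.57764814  0.6745639  -0.45965877 -0.69897611]
 [ 0.00988765  0.55728649  0.8302614   1.25497987]
 [ 0.          0.          0.          1.        ]] 2
scene module_slim 0.64 [239.5, 284.3, 270.4, 321.2] 280
scene module_mid 0.9 [344.1, 170.0, 384.8, 184.3] 357
scene bay_slim 0.8 [362.6, 227.3, 411.3, 260.9] 714
scene bay_slim 0.62 [344.4, 168.0, 384.0, 187.3] 421
scene bay_mid 0.78 [350.8, 237.9, 404.8, 274.8] 800
scene bay_wide 0.95 [342.3, 250.2, 394.1, 291.6] 1110
scene board 0.79 [337.5, 234.7, 428.6, 307.0] 1735
scene screw_jar 0.71 [262.3, 350.1, 284.5, 378.0] 539
scene brush 0.72 [404.7, 157.0, 445.7, 194.0] 569
scene bracket 0.57 [173.5, 317.3, 218.2, 360.3] 1217
```

View pics/top0.png

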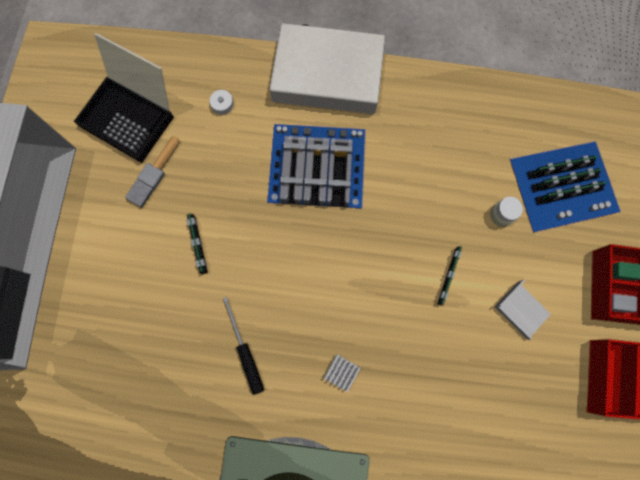

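```bash
python3 - <<'E'
from h import *
s=pickle.load(open('top0.pkl','rb'))['pixels']
cv2.imwrite('pics/topb.png',cv2.resize(s[120:220,260:375],None,fx=6,fy=6,interpolation=cv2.INTER_CUBIC)[:600])
a=cv2.resize(s[200:290,165:235],None,fx=5,fy=5,interpolation=cv2.INTER_CUBIC)
b=cv2.resize(s[230:320,415:485],None,fx=5,fy=5,interpolation=cv2.INTER_CUBIC)
cv2.imwrite('pics/topm.png',np.hstack([a,b]))
s=pickle.load(open('scene0.pkl','rb'))['pixels']
cv2.imwrite('pics/sceneb.png',cv2.resize(s[215:315,325:435],None,fx=6,fy=6,interpolation=cv2.INTER_CUBIC)[:600])
E
```

```text
(no output)
```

View pics/scene0.png

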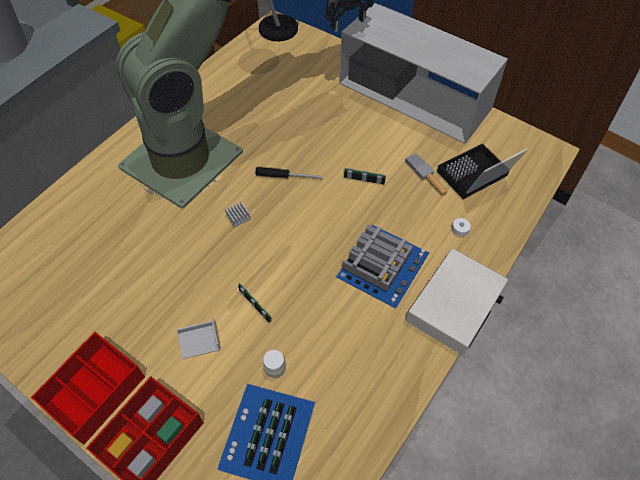

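View pics/topb.png

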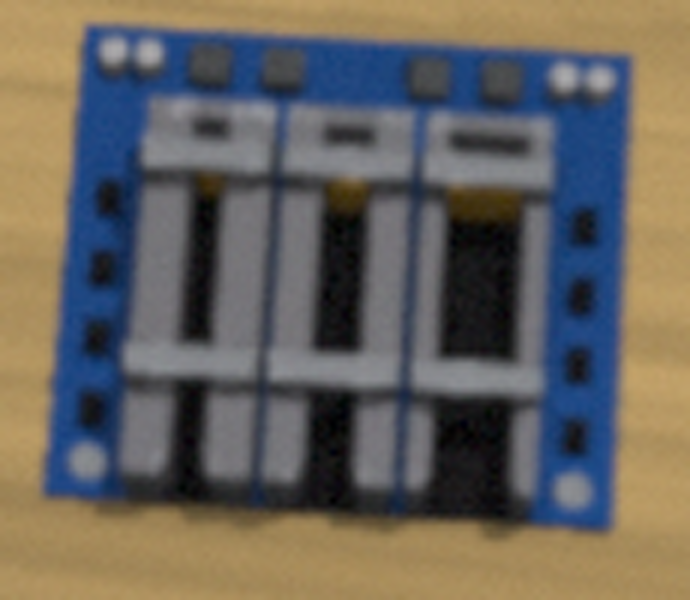

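View pics/topm.png

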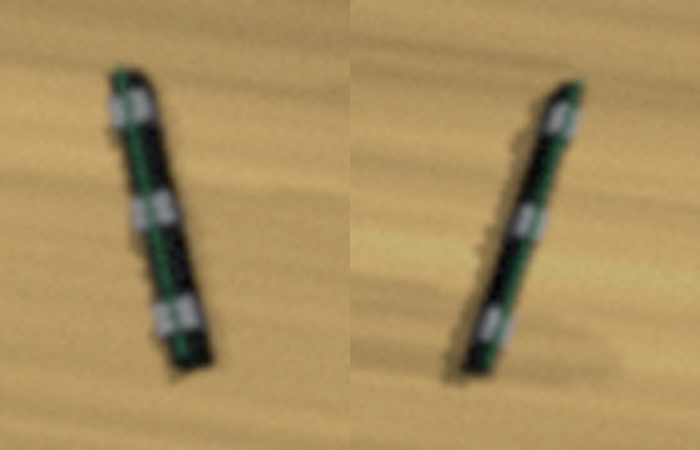

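View pics/sceneb.png

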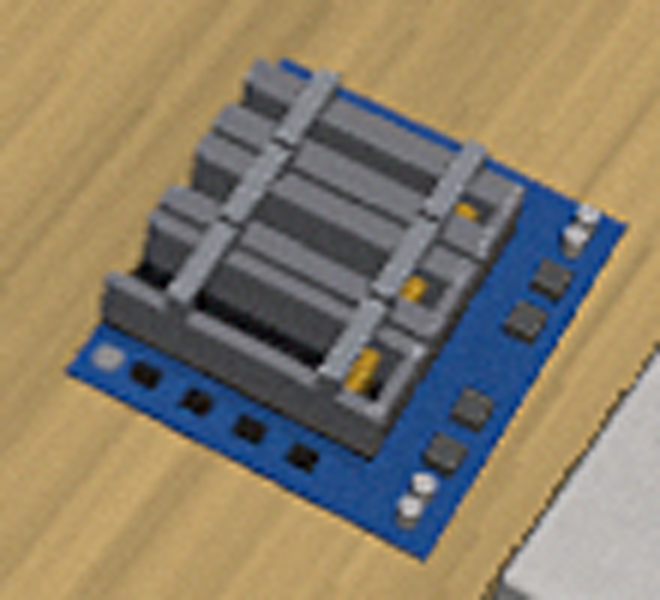

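Top view: the board's bays run left to right (+y to −y) as slim (slot near px 294,170), mid (318,172) and wide (340,174). The mid module is at about (197,243) and the slim one at about (450,275). Spare modules sit on a decoy board at (565,185). Next I'll localise everything.

```bash
cat >> h.py <<'E'
F=np.diag([1,-1,-1.])
def proj(s,P):
    P=np.atleast_2d(P); T=s['T']; c=(P-T[:3,3])@T[:3,:3]; c=c*[1,-1,-1]
    return cv2.projectPoints(c.reshape(-1,1,3),np.zeros(3),np.zeros(3),s['mtx'],np.array(s['dist']))[0].reshape(-1,2)
def back(s,uv,z):
    uv=np.array(uv,float).reshape(-1,1,2)
    n=cv2.undistortPoints(uv,s['mtx'],np.array(s['dist'])).reshape(-1,2)
    d=np.c_[n[:,0],-n[:,1],-np.ones(len(n))]@s['T'][:3,:3].T
    o=s['T'][:3,3]; k=(z-o[2])/d[:,2]
    return o+k[:,None]*d
E
python3 - <<'E'
from h import *
np.set_printoptions(precision=4,suppress=True)
s=pickle.load(open('top0.pkl','rb'))
# board corners from 6x crop, offset 260,120
c=np.array([[88,28],[630,57],[612,527],[45,495]])/6+[260-.5+.08,120-.5+.08]
b=back(s,c,.003); print(b)
for i in range(4): print(np.linalg.norm(b[i]-b[(i+1)%4]))
fr=(b[2]+b[3])/2; bk=(b[0]+b[1])/2; print('front',fr,'yaw',np.degrees(np.arctan2(*(bk-fr)[[1,0]])),np.degrees(np.arctan2(*(b[3]-b[2])[[0,1]]))*-1)
# modules: top centre line ends (crop 5x), z=.034
for nm,off,p in (('mid',(165,200),[[130,72],[192,365]]),('slim',(415,230),[[572,85],[478,372]])):
    p=np.array(p,float); 
    if nm=='slim': p[:,0]-=350
    w=back(s,p/5+np.array(off)-.4,.034); print(nm,w,w.mean(0),np.linalg.norm(w[0]-w[1]),np.degrees(np.arctan2(*(w[0]-w[1])[[1,0]])))
for nm,uv,z in (('jar',(506,211),.03),('brush',(152,173),.01),('bracket',(523,311),.02)): print(nm,back(s,uv,z))
print(manip.state()['eef_pos'])
E
```

```text
[[ 0.7476  0.1344  0.003 ]
 [ 0.7611 -0.0526  0.003 ]
 [ 0.593  -0.0646  0.003 ]
 [ 0.5797  0.1235  0.003 ]]
0.18745694649168887
0.16851498731107037
0.18860821075890624
0.16828137301687734
front [0.5864 0.0295 0.003 ] yaw 3.9090090659354972 4.060413362671286
mid [[0.5288 0.2628 0.034 ]
 [0.4195 0.2187 0.034 ]] [0.4742 0.2408 0.034 ] 0.11781121173490106 21.966985167004232
slim [[ 0.5316 -0.2568  0.034 ]
 [ 0.4181 -0.2296  0.034 ]] [ 0.4748 -0.2432  0.034 ] 0.11670407381163583 -13.483782322400522
jar [[ 0.6156 -0.3463  0.03  ]]
brush [[0.6089 0.3646 0.01  ]]
bracket [[ 0.4254 -0.3937  0.02  ]]
[0.2222 0.5303 0.2313]
```

```bash
cat >> h.py <<'E'
def plan(target,yawdeg,step=.05,n=None,start=None):
    st=manip.state(); p=np.array(st['eef_pos']); y=st['eef_rot'][2]
    if start is not None: p=np.array(start[0]); y=np.radians(start[1])
    d=np.array(target)-p; dy=(np.radians(yawdeg)-y+np.pi)%(2*np.pi)-np.pi
    n=n or int(max(np.ceil(np.linalg.norm(d)/step),np.ceil(abs(np.degrees(dy))/9),1))
    print(n,'rows from',p.round(4),round(np.degrees(y),2),'err rp',np.round(st['eef_rot'][:2],4))
    for i in range(n):
        # twist about tool z (down): +twist lowers world yaw; shift along axes at row start
        yy=y+dy*i/n; c,s=np.cos(yy),np.sin(yy); w=d/n
        print('{"dx":%.3f,"dy":%.3f,"dz":%.3f,"twist":%.3f}'%((c*w[0]+s*w[1])/.25,(s*w[0]-c*w[1])/.25,-w[2]/.25,-np.degrees(dy/n)/45))
E
python3 - <<'E'
from h import *
plan([.44,.22,.2],76.5)
plan([.4317,-.2329,.12],76.5,start=([.44,.22,.2],76.5))
E
```

```text
8 rows from [0.2222 0.5303 0.2313] 67.27 err rp [3.1416e+00 1.0000e-04]
{"dx":-0.101,"dy":0.160,"dz":0.016,"twist":-0.026}
{"dx":-0.104,"dy":0.158,"dz":0.016,"twist":-0.026}
{"dx":-0.107,"dy":0.156,"dz":0.016,"twist":-0.026}
{"dx":-0.111,"dy":0.154,"dz":0.016,"twist":-0.026}
{"dx":-0.114,"dy":0.152,"dz":0.016,"twist":-0.026}
{"dx":-0.117,"dy":0.149,"dz":0.016,"twist":-0.026}
{"dx":-0.120,"dy":0.147,"dz":0.016,"twist":-0.026}
{"dx":-0.123,"dy":0.145,"dz":0.016,"twist":-0.026}
10 rows from [0.44 0.22 0.2 ] 76.5 err rp [3.1416e+00 1.0000e-04]
{"dx":-0.177,"dy":0.039,"dz":0.032,"twist":-0.000}
{"dx":-0.177,"dy":0.039,"dz":0.032,"twist":-0.000}
{"dx":-0.177,"dy":0.039,"dz":0.032,"twist":-0.000}
{"dx":-0.177,"dy":0.039,"dz":0.032,"twist":-0.000}
{"dx":-0.177,"dy":0.039,"dz":0.032,"twist":-0.000}
{"dx":-0.177,"dy":0.039,"dz":0.032,"twist":-0.000}
{"dx":-0.177,"dy":0.039,"dz":0.032,"twist":-0.000}
{"dx":-0.177,"dy":0.039,"dz":0.032,"twist":-0.000}
{"dx":-0.177,"dy":0.039,"dz":0.032,"twist":-0.000}
{"dx":-0.177,"dy":0.039,"dz":0.032,"twist":-0.000}
```

{"fn": "arm_command", "kwargs": {
  "series": [
    {"gripper": 100,"dx": -0.101,"dy": 0.16,"dz": 0.016,"twist": -0.026},
    {"gripper": 100,"dx": -0.104,"dy": 0.158,"dz": 0.016,"twist": -0.026},
    {"gripper": 100,"dx": -0.107,"dy": 0.156,"dz": 0.016,"twist": -0.026},
    {"gripper": 100,"dx": -0.111,"dy": 0.154,"dz": 0.016,"twist": -0.026},
    {"gripper": 100,"dx": -0.114,"dy": 0.152,"dz": 0.016,"twist": -0.026},
    {"gripper": 100,"dx": -0.117,"dy": 0.149,"dz": 0.016,"twist": -0.026},
    {"gripper": 100,"dx": -0.12,"dy": 0.147,"dz": 0.016,"twist": -0.026},
    {"gripper": 100,"dx": -0.123,"dy": 0.145,"dz": 0.016,"twist": -0.026}
  ],
  "newtons": 60
}}

```text
t: 2.0
eef_pos: [0.4408, 0.2186, 0.1993]
eef_rot: [3.141, -0.0, 1.338]
contact_force: [0.2, -0.6, 0.3]
opening: 0.0851
```

{"fn": "arm_command", "kwargs": {
  "series": [
    {"dx": -0.177,"dy": 0.039},
    {"dx": -0.177,"dy": 0.039},
    {"dx": -0.177,"dy": 0.039},
    {"dx": -0.177,"dy": 0.039},
    {"dx": -0.177,"dy": 0.039},
    {"dx": -0.177,"dy": 0.039},
    {"dx": -0.177,"dy": 0.039},
    {"dx": -0.177,"dy": 0.039}
  ]
}}

```text
invalid input at $.series[0]: expected keys gripper, dx, dy, dz, twist
```

```bash
python3 - <<'E'
from h import *
plan([.4317,-.2329,.08],76.5,n=4)
plan([.4317,-.2329,.007],76.5,start=([.4317,-.2329,.08],76.5),n=3)
E
```

```text
4 rows from [0.4408 0.2186 0.1993] 76.67 err rp [ 3.1414e+00 -1.0000e-04]
{"dx":-0.441,"dy":0.095,"dz":0.119,"twist":0.001}
{"dx":-0.441,"dy":0.096,"dz":0.119,"twist":0.001}
{"dx":-0.441,"dy":0.096,"dz":0.119,"twist":0.001}
{"dx":-0.441,"dy":0.096,"dz":0.119,"twist":0.001}
3 rows from [ 0.4317 -0.2329  0.08  ] 76.5 err rp [ 3.1414e+00 -1.0000e-04]
{"dx":0.000,"dy":0.000,"dz":0.097,"twist":-0.000}
{"dx":0.000,"dy":0.000,"dz":0.097,"twist":-0.000}
{"dx":0.000,"dy":0.000,"dz":0.097,"twist":-0.000}
```

{"fn": "arm_command", "kwargs": {
  "series": [
    {"gripper": 100,"dx": -0.2,"dy": 0.043,"dz": 0.03,"twist": 0},
    {"gripper": 100,"dx": -0.2,"dy": 0.043,"dz": 0.03,"twist": 0},
    {"gripper": 100,"dx": -0.2,"dy": 0.043,"dz": 0.03,"twist": 0},
    {"gripper": 100,"dx": -0.2,"dy": 0.043,"dz": 0.03,"twist": 0},
    {"gripper": 100,"dx": -0.2,"dy": 0.043,"dz": 0.03,"twist": 0},
    {"gripper": 100,"dx": -0.2,"dy": 0.043,"dz": 0.03,"twist": 0},
    {"gripper": 100,"dx": -0.2,"dy": 0.043,"dz": 0.03,"twist": 0},
    {"gripper": 100,"dx": -0.2,"dy": 0.043,"dz": 0.03,"twist": 0}
  ]
}}

```text
t: 3.0
eef_pos: [0.4311, -0.1909, 0.1392]
eef_rot: [3.141, 0.0, 1.337]
contact_force: [1.3, -0.1, 0.1]
opening: 0.0855
```

```bash
python3 - <<'E'
from h import *
plan([.4317,-.2329,.08],76.5)
s=manip.snapshot('top'); save('top1.png',s['pixels'][200:440,320:640].repeat(2,0).repeat(2,1))
E
```

```text
2 rows from [ 0.4311 -0.1909  0.1392] 76.63 err rp [3.1411e+00 1.0000e-04]
{"dx":-0.082,"dy":0.021,"dz":0.118,"twist":0.001}
{"dx":-0.082,"dy":0.021,"dz":0.118,"twist":0.001}
```

View pics/top1.png

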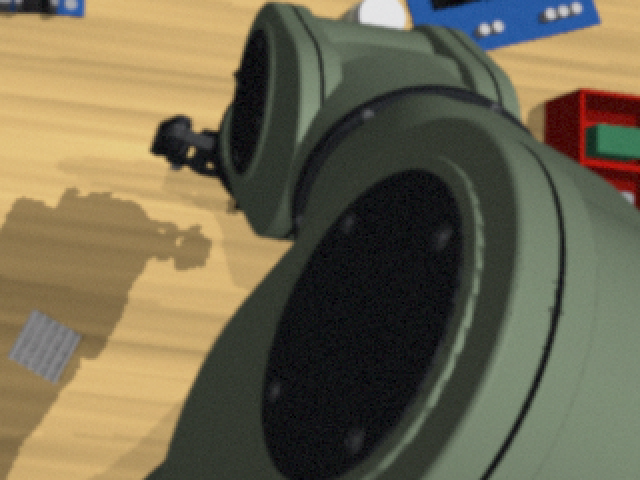

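{"fn": "arm_command", "kwargs": {
  "series": [
    {"gripper": 100,"dx": -0.082,"dy": 0.021,"dz": 0.118,"twist": 0},
    {"gripper": 100,"dx": -0.082,"dy": 0.021,"dz": 0.118,"twist": 0},
    {"gripper": 100,"dx": 0,"dy": 0,"dz": 0,"twist": 0}
  ]
}}

```text
t: 3.42
eef_pos: [0.431, -0.2322, 0.0789]
eef_rot: [-3.139, 0.0, 1.336]
contact_force: [0.3, 1.0, 0.3]
opening: 0.0851
```

```bash
python3 - <<'E'
from h import *
plan([.4317,-.2329,.007],76.5,n=4)
s=manip.snapshot('scene'); save('scene1.png',s['pixels'][200:400,150:400].repeat(3,0).repeat(3,1))
E
```

```text
4 rows from [ 0.431  -0.2322  0.0789] 76.52 err rp [-3.1391e+00  1.0000e-04]
{"dx":-0.000,"dy":0.001,"dz":0.072,"twist":0.000}
{"dx":-0.000,"dy":0.001,"dz":0.072,"twist":0.000}
{"dx":-0.000,"dy":0.001,"dz":0.072,"twist":0.000}
{"dx":-0.000,"dy":0.001,"dz":0.072,"twist":0.000}
```

View pics/scene1.png

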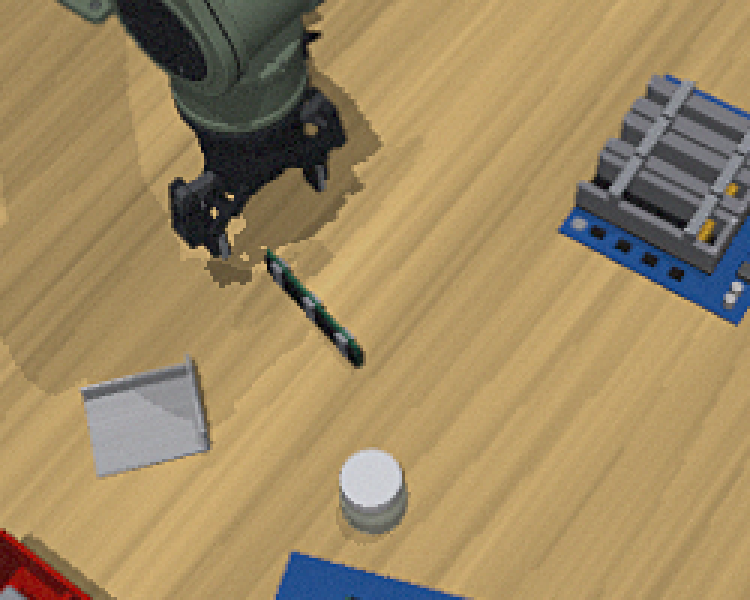

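The scene view shows the open fingers at crop (200,230) and (322,180), on either side of the near end of the slim module (270,255).

{"fn": "arm_command", "kwargs": {
  "series": [
    {"gripper": 100,"dx": 0,"dy": 0.001,"dz": 0.072,"twist": 0},
    {"gripper": 100,"dx": 0,"dy": 0.001,"dz": 0.072,"twist": 0},
    {"gripper": 100,"dx": 0,"dy": 0.001,"dz": 0.072,"twist": 0},
    {"gripper": 100,"dx": 0,"dy": 0.001,"dz": 0.072,"twist": 0},
    {"gripper": 30,"dx": 0,"dy": 0,"dz": 0,"twist": 0},
    {"gripper": 0,"dx": 0,"dy": 0,"dz": 0,"twist": 0},
    {"gripper": 0,"dx": 0,"dy": 0,"dz": 0,"twist": 0},
    {"gripper": 0,"dx": 0,"dy": 0,"dz": 0,"twist": 0}
  ],
  "newtons": 60
}}

```text
t: 4.47
eef_pos: [0.433, -0.2318, 0.0088]
eef_rot: [3.141, 0.0, 1.337]
contact_force: [-1.2, -0.4, 1.4]
opening: 0.0121
```

{"fn": "arm_command", "kwargs": {
  "series": [
    {"gripper": 0,"dx": 0,"dy": 0,"dz": 0,"twist": 0},
    {"gripper": 0,"dx": 0,"dy": 0,"dz": 0,"twist": 0}
  ]
}}

```text
t: 4.72
eef_pos: [0.433, -0.2318, 0.0089]
eef_rot: [3.141, 0.0, 1.337]
contact_force: [-0.6, 0.3, 9.8]
opening: 0.0088
```

{"fn": "arm_command", "kwargs": {
  "series": [
    {"gripper": 0,"dx": 0,"dy": 0,"dz": -0.05,"twist": 0},
    {"gripper": 0,"dx": 0,"dy": 0,"dz": -0.1,"twist": 0},
    {"gripper": 0,"dx": 0,"dy": 0,"dz": -0.1,"twist": 0},
    {"gripper": 0,"dx": 0,"dy": 0,"dz": 0,"twist": 0}
  ]
}}

```text
t: 5.22
eef_pos: [0.4334, -0.2321, 0.0728]
eef_rot: [3.139, 0.001, 1.337]
contact_force: [-0.1, -0.0, -0.7]
opening: 0.0085
```

```bash
python3 - <<'E'
from h import *
s=manip.snapshot('scene'); save('scene2.png',s['pixels'][200:400,150:400].repeat(3,0).repeat(3,1))
for i in range(2):
    st=manip.state(); print(st['t'],st['opening'],st['contact_force'],st['eef_pos'])
E
```

```text
5.275 0.00877931562502743 [ 0.37203973 -0.78399326 -1.41481008] [ 0.43305488 -0.23196537  0.071735  ]
5.275 0.00877931562502743 [ 0.37203973 -0.78399326 -1.41481008] [ 0.43305488 -0.23196537  0.071735  ]
```

View pics/scene2.png

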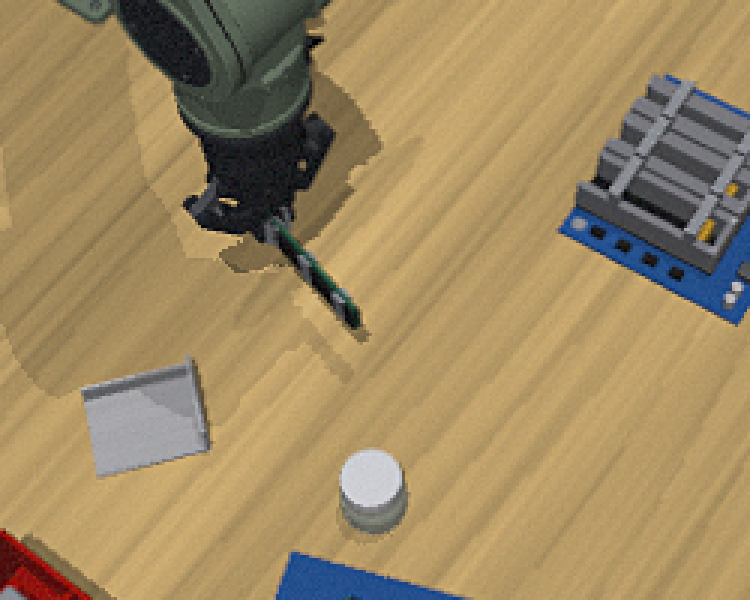

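Slim is held level: crop (265,225) to (355,325). Next I'll carry it to a point in front of the slim bay.

```bash
python3 - <<'E'
from h import *
plan([.450,.066,.06],94,n=8)
E
```

```text
8 rows from [ 0.4331 -0.232   0.0717] 76.61 err rp [3.1402e+00 4.0000e-04]
{"dx":0.147,"dy":-0.026,"dz":0.006,"twist":-0.048}
{"dx":0.148,"dy":-0.021,"dz":0.006,"twist":-0.048}
{"dx":0.148,"dy":-0.015,"dz":0.006,"twist":-0.048}
{"dx":0.149,"dy":-0.009,"dz":0.006,"twist":-0.048}
{"dx":0.149,"dy":-0.004,"dz":0.006,"twist":-0.048}
{"dx":0.149,"dy":0.002,"dz":0.006,"twist":-0.048}
{"dx":0.149,"dy":0.008,"dz":0.006,"twist":-0.048}
{"dx":0.149,"dy":0.013,"dz":0.006,"twist":-0.048}
```

{"fn": "arm_command", "kwargs": {
  "series": [
    {"gripper": 0,"dx": 0.147,"dy": -0.026,"dz": 0.006,"twist": -0.048},
    {"gripper": 0,"dx": 0.148,"dy": -0.021,"dz": 0.006,"twist": -0.048},
    {"gripper": 0,"dx": 0.148,"dy": -0.015,"dz": 0.006,"twist": -0.048},
    {"gripper": 0,"dx": 0.149,"dy": -0.009,"dz": 0.006,"twist": -0.048},
    {"gripper": 0,"dx": 0.149,"dy": -0.004,"dz": 0.006,"twist": -0.048},
    {"gripper": 0,"dx": 0.149,"dy": 0.002,"dz": 0.006,"twist": -0.048},
    {"gripper": 0,"dx": 0.149,"dy": 0.008,"dz": 0.006,"twist": -0.048},
    {"gripper": 0,"dx": 0.149,"dy": 0.013,"dz": 0.006,"twist": -0.048}
  ]
}}

```text
t: 6.28
eef_pos: [0.4497, 0.0674, 0.0583]
eef_rot: [-3.141, 0.0, 1.64]
contact_force: [0.5, 0.8, -1.4]
opening: 0.0089
```

```bash
python3 - <<'E'
from h import *
plan([.4555,.0665,.018],94,n=3)
E
```

```text
3 rows from [0.4497 0.0674 0.0583] 93.98 err rp [-3.1406e+00  3.0000e-04]
{"dx":-0.002,"dy":0.008,"dz":0.054,"twist":-0.000}
{"dx":-0.002,"dy":0.008,"dz":0.054,"twist":-0.000}
{"dx":-0.002,"dy":0.008,"dz":0.054,"twist":-0.000}
```

{"fn": "arm_command", "kwargs": {
  "series": [
    {"gripper": 0,"dx": -0.002,"dy": 0.008,"dz": 0.054,"twist": 0},
    {"gripper": 0,"dx": -0.002,"dy": 0.008,"dz": 0.054,"twist": 0},
    {"gripper": 0,"dx": -0.002,"dy": 0.008,"dz": 0.054,"twist": 0},
    {"gripper": 0,"dx": 0,"dy": 0,"dz": 0,"twist": 0}
  ]
}}

```text
t: 6.78
eef_pos: [0.4557, 0.0644, 0.0172]
eef_rot: [-3.14, 0.001, 1.638]
contact_force: [0.2, -0.6, -0.9]
opening: 0.0083
```

```bash
python3 - <<'E'
from h import *
st=manip.state(); print(st['eef_pos'],st['eef_rot'])
for n in ("top","scene"):
    s=manip.snapshot(n); pickle.dump(s,open(n+'3.pkl','wb'))
    a,b,c,d=(120,260,260,375) if n=='top' else (200,310,300,435)
    cv2.imwrite('pics/%s3.png'%n,cv2.resize(s['pixels'][a:b,c:d],None,fx=5,fy=5,interpolation=cv2.INTER_CUBIC)[:600])
    save(n+'3full.png',s['pixels'])
E
```

```text
[0.45572416 0.06441247 0.01723516] [-3.13975621e+00  6.22501780e-04  1.63793663e+00]
```

View pics/top3.png

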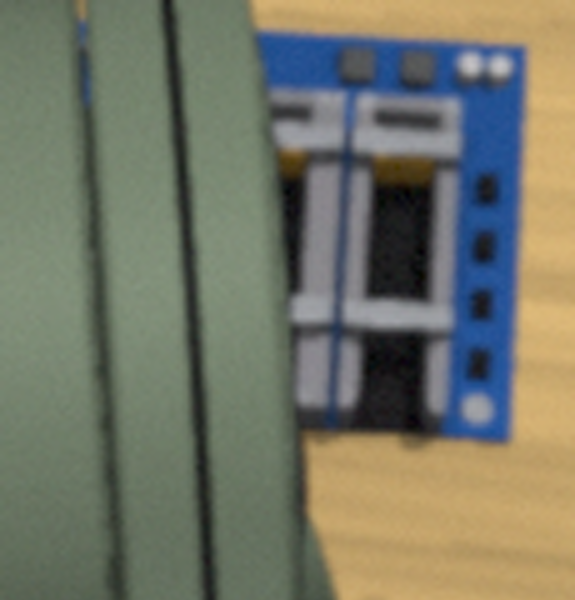

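View pics/scene3.png

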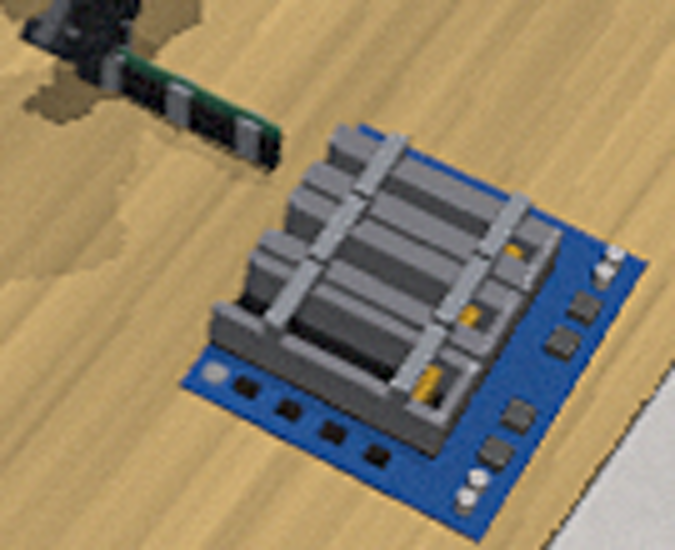

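```bash
cat >> h.py <<'E'
def boardpts(pose,P):
    x,y,th=pose; th=np.radians(th); c,s=np.cos(th),np.sin(th); P=np.atleast_2d(P).astype(float)
    return np.c_[x+c*P[:,0]-s*P[:,1], y+s*P[:,0]+c*P[:,1], P[:,2]]
def overlay(s,lines,box,f,name):
    a,b,c,d=box
    im=cv2.resize(s['pixels'][a:b,c:d],None,fx=f,fy=f,interpolation=cv2.INTER_CUBIC)
    for P,col in lines:
        q=(proj(s,P)-[c,a]+.5)*f-.5
        cv2.polylines(im,[np.round(q*16).astype(np.int32).reshape(-1,1,2)],False,col,1,cv2.LINE_AA,4)
    save(name,im[:600,:800])
def boardlines(pose):
    L=[(boardpts(pose,[[0,-.095,.003],[.17,-.095,.003],[.17,.095,.003],[0,.095,.003],[0,-.095,.003]]),(0,255,255))]
    for k,w in ((.046,.012),(0,.017),(-.046,.027)):
        for sg in (1,-1):
            L.append((boardpts(pose,[[0.006,k+sg*w/2,.036],[.11,k+sg*w/2,.036]]),(0,0,255)))
        L.append((boardpts(pose,[[0,k-.021,.036],[.13,k-.021,.036],[.13,k+.021,.036],[0,k+.021,.036]]),(255,0,255)))
    return L
def modlines(tcp,yaw,th,front,bottom):
    c,s=np.cos(yaw),np.sin(yaw); f=np.array([s,-c]); l=np.array([c,s]); 
    pts=[]
    for a,b in ((front,-th/2),(front,th/2),(front-.118,th/2),(front-.118,-th/2),(front,-th/2)):
        pts.append([*(np.array(tcp[:2])+f*a+l*b),bottom+.034])
    pts2=[[p[0],p[1],bottom] for p in pts]
    return [(np.array(pts),(0,255,255)),(np.array(pts2),(0,0,255))]
E
python3 - <<'E'
from h import *
s=pickle.load(open('scene3.pkl','rb')); t=pickle.load(open('top0.pkl','rb'))
pose=(.5864,.0295,4.0)
overlay(s,boardlines(pose)+modlines([.4557,.0644],1.638,.010,.103,.0085),(205,305,305,435),6,'ov1.png')
overlay(t,boardlines(pose),(120,215,262,372),6,'ov2.png')
E
```

```text
(no output)
```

View pics/ov1.png

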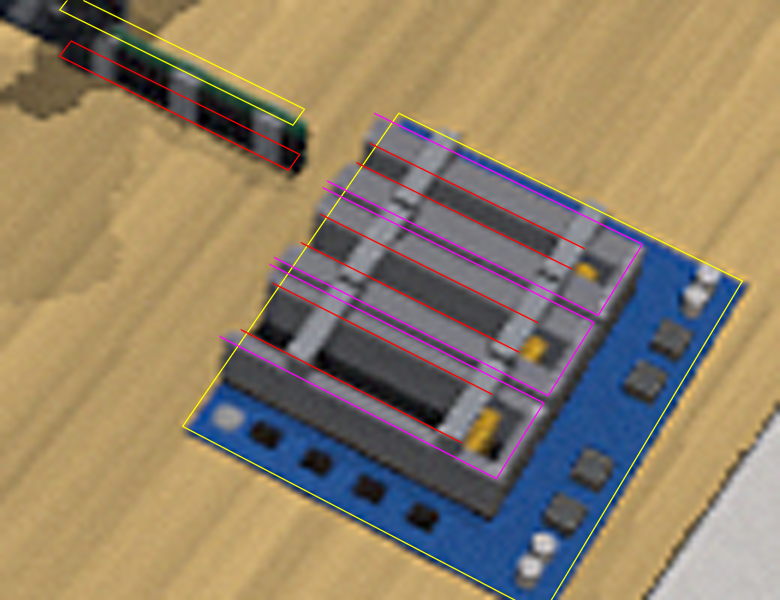

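View pics/ov2.png

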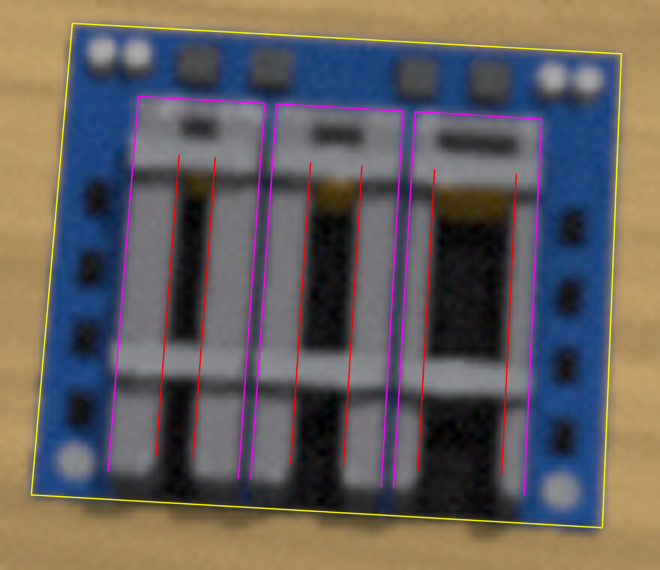

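```bash
python3 - <<'E'
from h import *
s=pickle.load(open('scene3.pkl','rb')); t=pickle.load(open('top0.pkl','rb')); s0=pickle.load(open('scene0.pkl','rb'))
pose=(.5864,.0295,4.0)
yy=np.arange(-.11,.1101,.0005)
import matplotlib
E
python3 - <<'E'
from h import *
t=pickle.load(open('top0.pkl','rb')); s0=pickle.load(open('scene0.pkl','rb'))
pose=(.5864,.0295,4.0)
yy=np.arange(-.11,.1101,.0005)
W,H=800,280
for nm,s in (('top',t),('scene',s0)):
  can=np.full((2*H,W,3),255,np.uint8)
  for j,xr in enumerate([(.045,.092),(.012,.026)]):
    acc=0
    xs=np.linspace(*xr,25)
    for x in xs:
        uv=proj(s,boardpts(pose,np.c_[np.full_like(yy,x),yy,np.full_like(yy,.036)])).astype(np.float32)
        acc=acc+cv2.remap(s['pixels'],uv[:,:1],uv[:,1:],cv2.INTER_LINEAR)[:,0].astype(float)
    acc/=len(xs); g=acc.mean(1)
    np.save(f'prof_{nm}{j}.npy',acc)
    px=((yy+.11)/.22*W).astype(int)
    for ch,col in ((0,(255,0,0)),(1,(0,160,0)),(2,(0,0,255))):
        cv2.polylines(can,[np.c_[px,(j+1)*H-5-acc[:,ch]].astype(np.int32)],False,col,1)
    for k,w in ((.046,.012),(0,.017),(-.046,.027)):
        for v in (k-.021,k+.021,k-w/2,k+w/2):
            p=int((v+.11)/.22*W); cv2.line(can,(p,j*H),(p,j*H+15),(0,0,0),1)
    # gradient peaks
    d=np.gradient(g); 
    pk=[(round((yy[i])*1e3,1),round(d[i],1)) for i in range(2,len(d)-2) if abs(d[i])==max(abs(d[i-2:i+3])) and abs(d[i])>3]
    print(nm,j,pk)
  save('prof_%s.png'%nm,can)
E
```

```text
top 0 [(np.float64(-92.0), np.float64(-6.0)), (np.float64(-91.5), np.float64(-6.0)), (np.float64(-67.5), np.float64(5.2)), (np.float64(-58.5), np.float64(-9.5)), (np.float64(-33.0), np.float64(10.0)), (np.float64(-25.0), np.float64(-6.5)), (np.float64(-21.0), np.float64(6.9)), (np.float64(-7.5), np.float64(-9.6)), (np.float64(8.0), np.float64(9.7)), (np.float64(21.0), np.float64(-6.7)), (np.float64(25.0), np.float64(6.6)), (np.float64(41.0), np.float64(-9.7)), (np.float64(51.0), np.float64(8.8)), (np.float64(67.5), np.float64(-6.7)), (np.float64(82.0), np.float64(3.4)), (np.float64(91.0), np.float64(6.6))]
top 1 [(np.float64(-91.0), np.float64(-5.3)), (np.float64(-83.0), np.float64(-3.9)), (np.float64(-81.0), np.float64(-3.9)), (np.float64(-75.5), np.float64(3.4)), (np.float64(-67.5), np.float64(5.9)), (np.float64(-58.0), np.float64(-10.5)), (np.float64(-32.5), np.float64(11.3)), (np.float64(-24.5), np.float64(-6.6)), (np.float64(-21.0), np.float64(7.8)), (np.float64(-7.0), np.float64(-10.3)), (np.float64(8.0), np.float64(10.6)), (np.float64(21.0), np.float64(-6.1)), (np.float64(25.5
[... 1055 characters left out ...]
64(-5.0)), (np.float64(-83.0), np.float64(4.4)), (np.float64(-67.5), np.float64(7.5)), (np.float64(-60.0), np.float64(-11.1)), (np.float64(-50.0), np.float64(5.2)), (np.float64(-33.5), np.float64(6.4)), (np.float64(-26.0), np.float64(-6.3)), (np.float64(-21.0), np.float64(7.1)), (np.float64(-9.0), np.float64(-7.6)), (np.float64(7.5), np.float64(6.9)), (np.float64(20.0), np.float64(-7.1)), (np.float64(24.5), np.float64(7.0)), (np.float64(39.5), np.float64(-7.1)), (np.float64(51.0), np.float64(6.2)), (np.float64(66.5), np.float64(-4.3)), (np.float64(71.5), np.float64(6.5))]Traceback (most recent call last):
  File "<stdin>", line 5, in <module>
ModuleNotFoundError: No module named 'matplotlib'
```

View pics/prof_top.png

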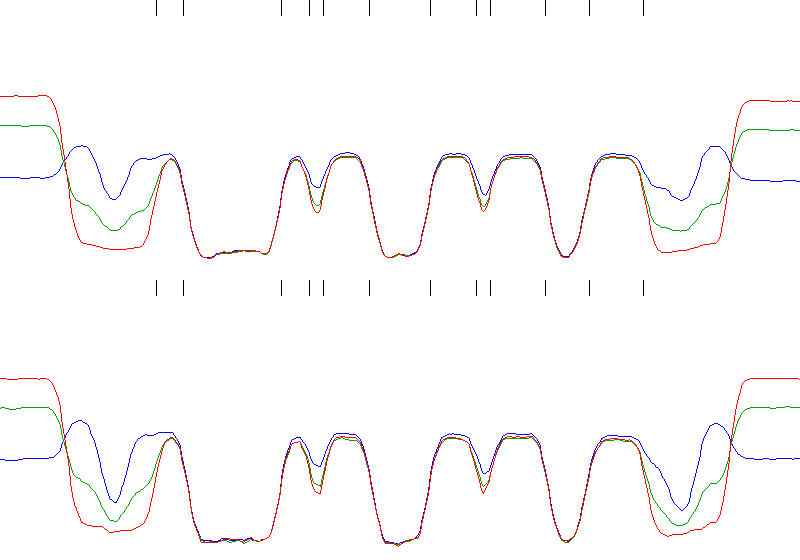

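View pics/prof_scene.png

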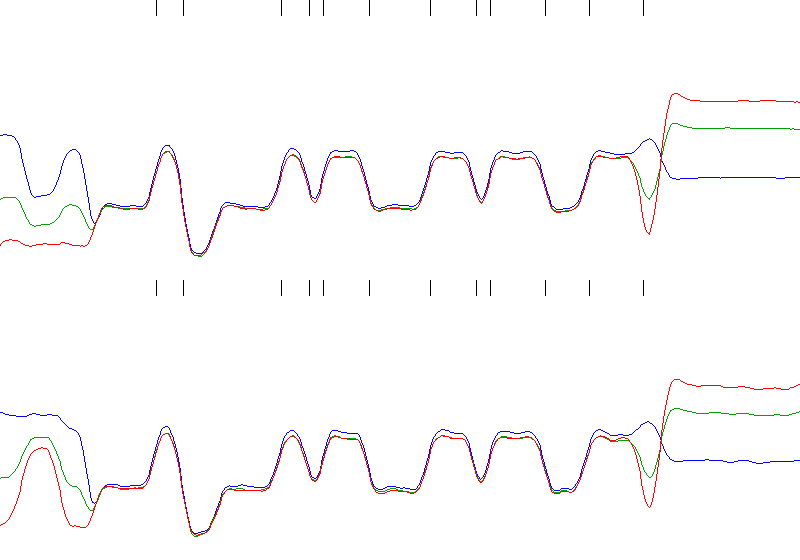

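```bash
python3 - <<'E'
from h import *
s=pickle.load(open('scene3.pkl','rb'))
tcp=[.4557,.0644];yaw=1.638; L=modlines(tcp,yaw,.010,.103,.0085)
a,b,c,d=205,245,318,360; f=14
overlay(s,L,(a,b,c,d),f,'ov3.png')
E
```

```text
(no output)
```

View pics/ov3.png

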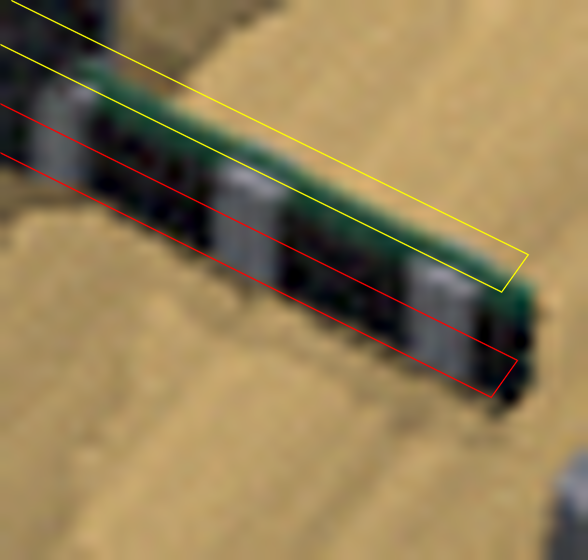

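```bash
cat >> h.py <<'E'
POSE=(.5864,.0295,4.0)
def uv(lat):
    st=manip.state(); p=np.array(st['eef_pos']); th=np.radians(POSE[2]); d=p[:2]-POSE[:2]
    print('t',round(st['t'],2),'u %.1f v-lat %.1f z %.1f yaw-94 %.2f'%((d@[np.cos(th),np.sin(th)])*1e3,(d@[-np.sin(th),np.cos(th)]-lat)*1e3,p[2]*1e3,np.degrees(st['eef_rot'][2])-94),'rp',np.round(np.degrees([abs(st['eef_rot'][0])-np.pi,st['eef_rot'][1]]),2),'F',np.round(st['contact_force'],1),'M',np.round(st['moment'],2))
E
python3 -c "
from h import *
uv(.0458)"
```

```text
t 6.88 u -127.6 v-lat -1.5 z 18.3 yaw-94 -0.13 rp [-0.02  0.01] F [-0.5  1.  -0.6] M [ 0.01 -0.01  0.06]
```

{"fn": "arm_command", "kwargs": {
  "series": [
    {"gripper": 0,"dx": 0.007,"dy": 0.03,"dz": 0,"twist": 0},
    {"gripper": 0,"dx": 0,"dy": 0.03,"dz": 0,"twist": 0},
    {"gripper": 0,"dx": 0,"dy": 0,"dz": 0,"twist": 0}
  ]
}}

```text
t: 7.25
eef_pos: [0.4717, 0.0679, 0.0185]
eef_rot: [3.141, -0.0, 1.639]
contact_force: [0.5, 0.2, 0.1]
opening: 0.0083
```

```bash
python3 -c "
from h import *
uv(.0458)"
```

```text
t 7.25 u -111.8 v-lat 0.5 z 18.5 yaw-94 -0.12 rp [-0.05 -0.  ] F [0.5 0.2 0.1] M [ 0.02  0.08 -0.03]
```

{"fn": "arm_command", "kwargs": {
  "series": [
    {"gripper": 0,"dx": -0.001,"dy": 0.025,"dz": 0,"twist": 0},
    {"gripper": 0,"dx": 0,"dy": 0.025,"dz": 0,"twist": 0},
    {"gripper": 0,"dx": 0,"dy": 0,"dz": 0,"twist": 0}
  ]
}}

```text
t: 7.62
eef_pos: [0.484, 0.0687, 0.0183]
eef_rot: [3.141, -0.0, 1.639]
contact_force: [0.8, 0.8, -0.5]
opening: 0.0091
```

```bash
python3 - <<'E'
from h import *
uv(.0458)
s=manip.snapshot('scene')
cv2.imwrite('pics/scene4.png',cv2.resize(s['pixels'][200:275,315:400],None,fx=8,fy=8,interpolation=cv2.INTER_CUBIC))
E
```

```text
t 7.62 u -99.4 v-lat 0.5 z 18.3 yaw-94 -0.09 rp [-0.04 -0.02] F [ 0.8  0.8 -0.5] M [ 0.27 -0.11  0.15]
```

View pics/scene4.png

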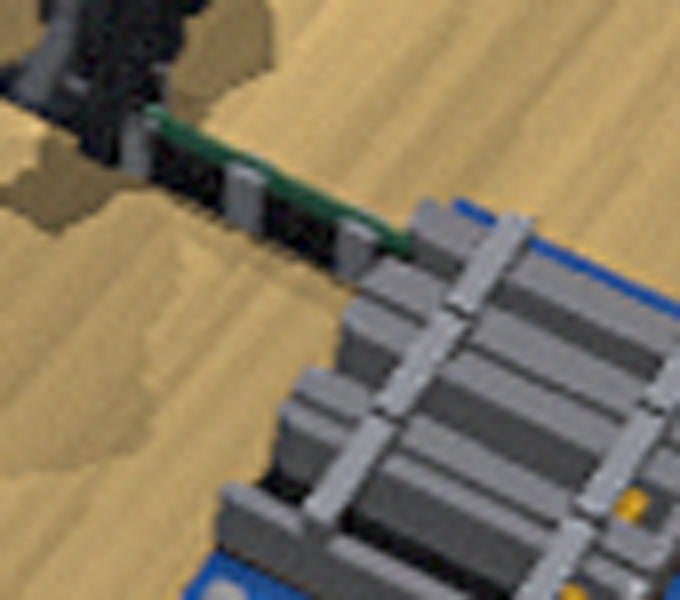

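The slim module's front is entering the slim slot at crop (405,245) and the force readings are near zero.

{"fn": "arm_command", "kwargs": {
  "series": [
    {"gripper": 0,"dx": -0.002,"dy": 0.025,"dz": 0,"twist": 0},
    {"gripper": 0,"dx": 0,"dy": 0.03,"dz": 0,"twist": 0},
    {"gripper": 0,"dx": 0,"dy": 0.03,"dz": 0,"twist": 0},
    {"gripper": 0,"dx": 0,"dy": 0,"dz": 0,"twist": 0}
  ]
}}

```text
t: 8.18
eef_pos: [0.5056, 0.0697, 0.0183]
eef_rot: [3.14, -0.001, 1.639]
contact_force: [1.8, 3.4, -1.2]
opening: 0.0091
```

```bash
python3 - <<'E'
from h import *
uv(.0458)
E
```

```text
t 8.18 u -77.7 v-lat -0.0 z 18.3 yaw-94 -0.09 rp [-0.08 -0.03] F [ 1.8  3.4 -1.2] M [ 1.02 -0.34  0.43]
```

{"fn": "arm_command", "kwargs": {
  "series": [
    {"gripper": 0,"dx": 0.002,"dy": 0.03,"dz": 0,"twist": 0},
    {"gripper": 0,"dx": 0.001,"dy": 0.03,"dz": 0,"twist": 0},
    {"gripper": 0,"dx": 0,"dy": 0,"dz": 0,"twist": 0}
  ]
}}

```text
t: 8.55
eef_pos: [0.5204, 0.0712, 0.0183]
eef_rot: [3.141, 0.0, 1.638]
contact_force: [0.7, 1.5, -1.3]
opening: 0.0087
```

```bash
python3 - <<'E'
from h import *
uv(.0458)
E
```

```text
t 8.55 u -62.9 v-lat 0.4 z 18.3 yaw-94 -0.12 rp [-0.05  0.  ] F [ 0.7  1.5 -1.3] M [ 0.4  -0.21  0.23]
```

{"fn": "arm_command", "kwargs": {
  "series": [
    {"gripper": 0,"dx": 0.002,"dy": 0.03,"dz": 0,"twist": 0},
    {"gripper": 0,"dx": 0,"dy": 0.03,"dz": 0,"twist": 0},
    {"gripper": 0,"dx": 0,"dy": 0.03,"dz": 0,"twist": 0},
    {"gripper": 0,"dx": 0,"dy": 0.03,"dz": 0,"twist": 0},
    {"gripper": 0,"dx": 0,"dy": 0.03,"dz": 0,"twist": 0},
    {"gripper": 0,"dx": 0,"dy": 0,"dz": 0,"twist": 0}
  ]
}}

```text
t: 9.3
eef_pos: [0.5574, 0.0742, 0.0182]
eef_rot: [3.141, 0.0, 1.639]
contact_force: [0.1, 0.2, -0.5]
opening: 0.009
```

```bash
python3 - <<'E'
from h import *
uv(.0458)
s=manip.snapshot('scene')
cv2.imwrite('pics/scene5.png',cv2.resize(s['pixels'][190:275,315:410],None,fx=7,fy=7,interpolation=cv2.INTER_CUBIC))
E
```

```text
t 9.3 u -25.8 v-lat 0.8 z 18.2 yaw-94 -0.11 rp [-0.01  0.  ] F [ 0.1  0.2 -0.5] M [-0.02  0.11  0.04]
```

View pics/scene5.png

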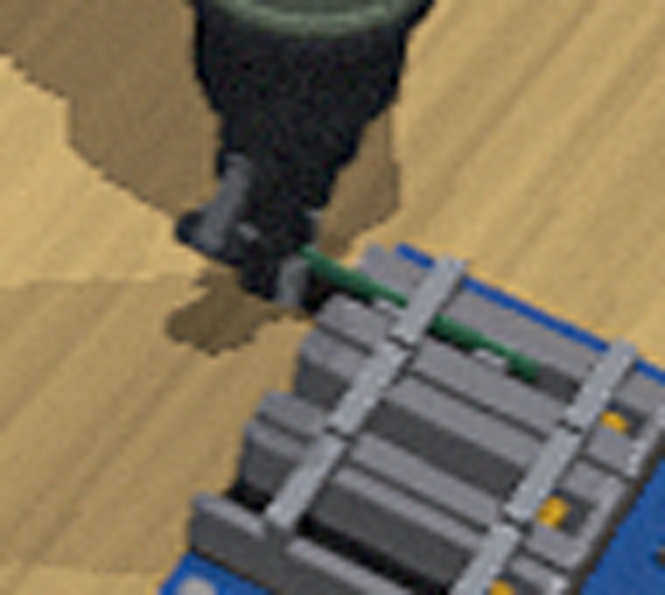

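{"fn": "arm_command", "kwargs": {
  "series": [
    {"gripper": 0,"dx": 0,"dy": 0.02,"dz": 0.006,"twist": 0},
    {"gripper": 0,"dx": 0,"dy": 0,"dz": 0,"twist": 0},
    {"gripper": 40,"dx": 0,"dy": 0,"dz": 0,"twist": 0},
    {"gripper": 40,"dx": 0,"dy": 0,"dz": 0,"twist": 0},
    {"gripper": 40,"dx": 0,"dy": 0,"dz": 0,"twist": 0},
    {"gripper": 40,"dx": 0,"dy": -0.1,"dz": 0,"twist": 0},
    {"gripper": 40,"dx": 0,"dy": -0.1,"dz": 0,"twist": 0},
    {"gripper": 0,"dx": 0,"dy": 0,"dz": 0,"twist": 0}
  ]
}}

```text
t: 10.35
eef_pos: [0.5111, 0.0712, 0.017]
eef_rot: [-3.141, 0.0, 1.64]
contact_force: [1.2, 0.2, -0.3]
opening: 0.017
```

{"fn": "arm_command", "kwargs": {
  "series": [
    {"gripper": 0,"dx": -0.002,"dy": 0,"dz": 0.016,"twist": 0},
    {"gripper": 0,"dx": 0,"dy": 0,"dz": 0.01,"twist": 0},
    {"gripper": 0,"dx": 0,"dy": 0,"dz": 0,"twist": 0}
  ]
}}

```text
t: 10.72
eef_pos: [0.5123, 0.0707, 0.01]
eef_rot: [-3.141, 0.0, 1.639]
contact_force: [-0.6, -0.0, 0.1]
opening: -0.0002
```

```bash
python3 - <<'E'
from h import *
uv(.0458); print(manip.state()['opening'])
s=manip.snapshot('scene')
cv2.imwrite('pics/scene6.png',cv2.resize(s['pixels'][190:275,315:410],None,fx=7,fy=7,interpolation=cv2.INTER_CUBIC))
E
```

```text
t 10.72 u -71.0 v-lat 0.4 z 10.0 yaw-94 -0.11 rp [-0.01  0.  ] F [-0.6 -0.   0.1] M [-0.01  0.    0.01]
-0.00023635423748839782
```

View pics/scene6.png

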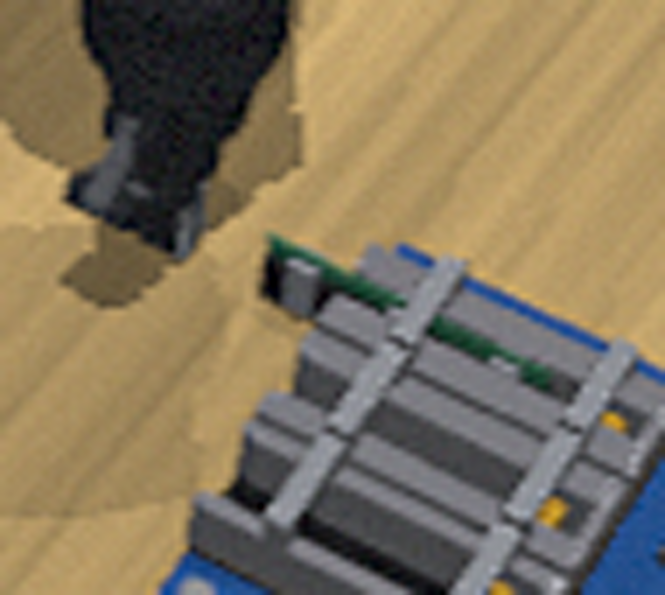

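{"fn": "arm_command", "kwargs": {
  "series": [
    {"gripper": 0,"dx": 0,"dy": 0.03,"dz": 0,"twist": 0},
    {"gripper": 0,"dx": 0,"dy": 0.03,"dz": 0,"twist": 0},
    {"gripper": 0,"dx": 0,"dy": 0.03,"dz": 0,"twist": 0},
    {"gripper": 0,"dx": 0,"dy": 0.02,"dz": 0,"twist": 0},
    {"gripper": 0,"dx": 0,"dy": 0.02,"dz": 0,"twist": 0},
    {"gripper": 0,"dx": 0,"dy": 0.02,"dz": 0,"twist": 0},
    {"gripper": 0,"dx": 0,"dy": 0,"dz": 0,"twist": 0}
  ]
}}

```text
t: 11.65
eef_pos: [0.5499, 0.0733, 0.0103]
eef_rot: [3.141, -0.0, 1.639]
contact_force: [-0.5, -1.1, -0.6]
opening: -0.0003
```

```bash
python3 - <<'E'
from h import *
uv(.0458)
E
```

```text
t 11.65 u -33.4 v-lat 0.4 z 10.3 yaw-94 -0.10 rp [-0.01 -0.  ] F [-0.5 -1.1 -0.6] M [ 0.02 -0.03 -0.  ]
```

{"fn": "arm_command", "kwargs": {
  "series": [
    {"gripper": 0,"dx": 0,"dy": 0.008,"dz": 0,"twist": 0},
    {"gripper": 0,"dx": 0,"dy": 0.008,"dz": 0,"twist": 0},
    {"gripper": 0,"dx": 0,"dy": 0.008,"dz": 0,"twist": 0},
    {"gripper": 0,"dx": 0,"dy": 0,"dz": 0,"twist": 0}
  ]
}}

```text
t: 12.15
eef_pos: [0.5557, 0.0737, 0.0103]
eef_rot: [3.141, 0.0, 1.639]
contact_force: [0.7, 0.3, -0.3]
opening: 0.0003
```

{"fn": "arm_command", "kwargs": {
  "series": [
    {"gripper": 0,"dx": 0,"dy": 0.006,"dz": 0,"twist": 0},
    {"gripper": 0,"dx": 0,"dy": 0.006,"dz": 0,"twist": 0},
    {"gripper": 0,"dx": 0,"dy": 0,"dz": 0,"twist": 0}
  ]
}}

```text
t: 12.52
eef_pos: [0.5587, 0.0739, 0.0103]
eef_rot: [3.141, 0.0, 1.639]
contact_force: [0.2, 0.1, 0.1]
opening: -0.0003
```

```bash
python3 - <<'E'
from h import *
uv(.0458)
s=manip.snapshot('scene')
cv2.imwrite('pics/scene7.png',cv2.resize(s['pixels'][190:275,315:410],None,fx=7,fy=7,interpolation=cv2.INTER_CUBIC))
E
```

```text
t 12.53 u -24.6 v-lat 0.4 z 10.3 yaw-94 -0.10 rp [-0.01  0.  ] F [0.2 0.1 0.1] M [-0.07  0.04 -0.04]
```

View pics/scene7.png

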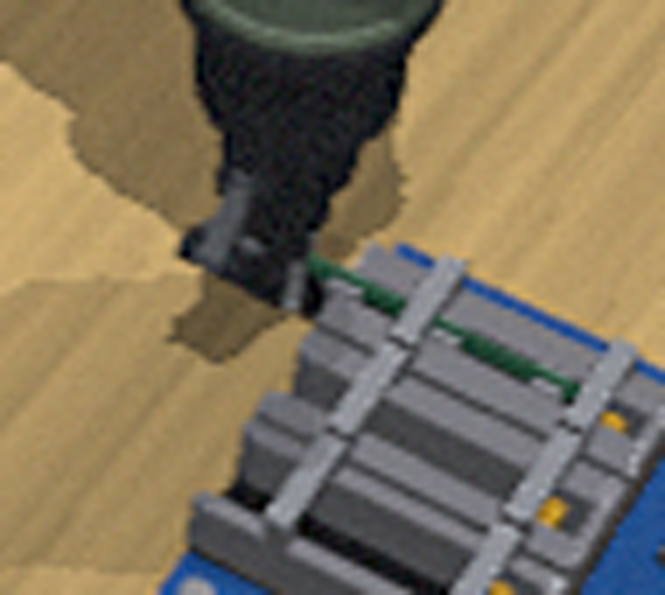

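The module is sliding in as it is pushed; its front is at crop (570,390) and the brass is at (615,420).

{"fn": "arm_command", "kwargs": {
  "series": [
    {"gripper": 0,"dx": 0,"dy": 0.004,"dz": 0,"twist": 0},
    {"gripper": 0,"dx": 0,"dy": 0.004,"dz": 0,"twist": 0},
    {"gripper": 0,"dx": 0,"dy": 0,"dz": 0,"twist": 0}
  ]
}}

```text
t: 12.95
eef_pos: [0.5607, 0.074, 0.0103]
eef_rot: [3.141, 0.0, 1.639]
contact_force: [0.4, 0.1, -0.6]
opening: 0.0002
```

{"fn": "arm_command", "kwargs": {
  "series": [
    {"gripper": 0,"dx": 0,"dy": 0.004,"dz": 0,"twist": 0},
    {"gripper": 0,"dx": 0,"dy": 0.004,"dz": 0,"twist": 0},
    {"gripper": 0,"dx": 0,"dy": 0,"dz": 0,"twist": 0}
  ]
}}

```text
t: 13.32
eef_pos: [0.5627, 0.0742, 0.0103]
eef_rot: [3.141, 0.0, 1.639]
contact_force: [-0.2, 0.3, -0.0]
opening: -0.0003
```

```bash
python3 - <<'E'
from h import *
uv(.0458)
E
```

```text
t 13.32 u -20.6 v-lat 0.4 z 10.3 yaw-94 -0.09 rp [-0.01  0.  ] F [-0.2  0.3 -0. ] M [0.03 0.04 0.02]
```

{"fn": "arm_command", "kwargs": {
  "series": [
    {"gripper": 0,"dx": 0,"dy": 0.004,"dz": 0,"twist": 0},
    {"gripper": 0,"dx": 0,"dy": 0.004,"dz": 0,"twist": 0}
  ]
}}

```text
t: 13.58
eef_pos: [0.5634, 0.0741, 0.0102]
eef_rot: [-3.139, 0.001, 1.639]
contact_force: [-8.5, -0.4, 7.3]
opening: 0.0005
```

{"fn": "arm_command", "kwargs": {
  "series": [
    {"gripper": 0,"dx": 0,"dy": 0.004,"dz": 0,"twist": 0},
    {"gripper": 0,"dx": 0,"dy": 0.004,"dz": 0,"twist": 0}
  ]
}}

```text
t: 13.82
eef_pos: [0.5654, 0.0743, 0.0103]
eef_rot: [-3.139, 0.001, 1.639]
contact_force: [-10.2, -0.7, 7.9]
opening: -0.0002
```

```bash
python3 - <<'E'
from h import *
uv(.0458)
s=manip.snapshot('scene')
cv2.imwrite('pics/scene8.png',cv2.resize(s['pixels'][190:275,315:410],None,fx=7,fy=7,interpolation=cv2.INTER_CUBIC))
E
```

```text
t 13.82 u -17.8 v-lat 0.3 z 10.3 yaw-94 -0.09 rp [-0.15  0.03] F [-10.2  -0.7   7.9] M [-0.13  1.85  0.03]
```

View pics/scene8.png

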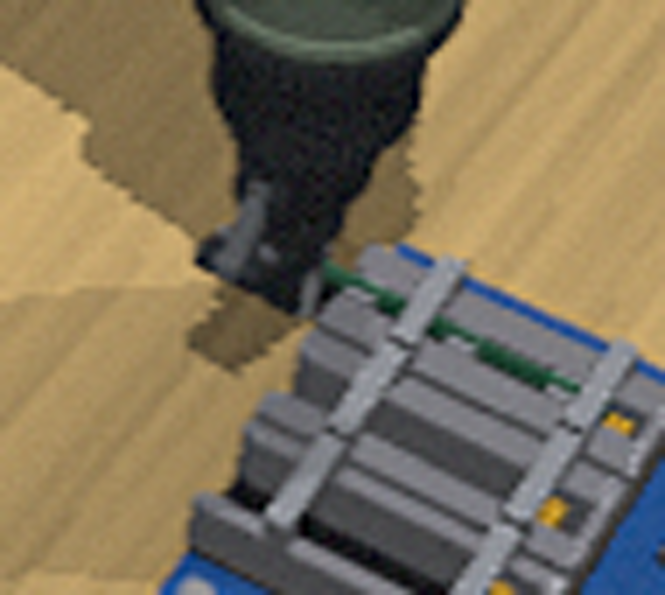

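{"fn": "arm_command", "kwargs": {
  "series": [
    {"gripper": 0,"dx": 0,"dy": 0.004,"dz": 0,"twist": 0},
    {"gripper": 0,"dx": 0,"dy": 0.004,"dz": 0,"twist": 0}
  ]
}}

```text
t: 14.12
eef_pos: [0.5674, 0.0744, 0.0102]
eef_rot: [-3.139, 0.001, 1.639]
contact_force: [-9.6, -0.4, 7.2]
opening: -0.0001
```

{"fn": "arm_command", "kwargs": {
  "series": [
    {"gripper": 0,"dx": 0,"dy": 0.004,"dz": 0,"twist": 0},
    {"gripper": 0,"dx": 0,"dy": 0,"dz": 0,"twist": 0}
  ]
}}

```text
t: 14.38
eef_pos: [0.5684, 0.0745, 0.0102]
eef_rot: [-3.139, 0.0, 1.639]
contact_force: [-9.4, -1.0, 7.2]
opening: 0.0001
```

```bash
python3 - <<'E'
from h import *
uv(.0458)
E
```

```text
t 14.38 u -14.8 v-lat 0.4 z 10.2 yaw-94 -0.09 rp [-0.15  0.03] F [-9.4 -1.   7.2] M [-0.11  1.78  0.02]
```

{"fn": "arm_command", "kwargs": {
  "series": [
    {"gripper": 0,"dx": 0,"dy": 0.004,"dz": 0,"twist": 0},
    {"gripper": 0,"dx": 0,"dy": 0,"dz": 0,"twist": 0}
  ]
}}

```text
t: 14.62
eef_pos: [0.5684, 0.0745, 0.0102]
eef_rot: [-3.137, 0.001, 1.639]
contact_force: [-15.4, -0.9, 12.0]
opening: 0.0002
```

{"fn": "arm_command", "kwargs": {
  "series": [
    {"gripper": 0,"dx": 0,"dy": 0.004,"dz": 0,"twist": 0},
    {"gripper": 0,"dx": 0,"dy": 0,"dz": 0,"twist": 0}
  ]
}}

```text
t: 14.88
eef_pos: [0.5684, 0.0744, 0.0101]
eef_rot: [-3.135, 0.001, 1.639]
contact_force: [-22.0, -0.8, 16.8]
opening: -0.0002
```

```bash
python3 - <<'E'
from h import *
uv(.0458)
s=manip.snapshot('scene')
cv2.imwrite('pics/scene9.png',cv2.resize(s['pixels'][190:275,315:410],None,fx=7,fy=7,interpolation=cv2.INTER_CUBIC))
E
```

```text
t 14.88 u -14.8 v-lat 0.3 z 10.1 yaw-94 -0.08 rp [-0.39  0.06] F [-22.   -0.8  16.8] M [-0.17  4.39  0.02]
```

View pics/scene9.png

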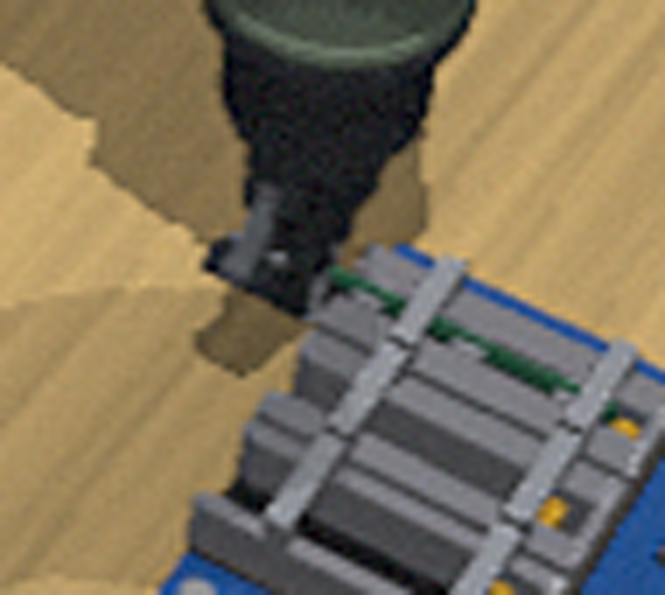

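Motion stalled at u −14.8 and the force climbed from 9.5 N to 22 N, so the slim contact is at its stop; the brass has visibly moved back to (625,428). Backing off.

{"fn": "arm_command", "kwargs": {
  "series": [
    {"gripper": 0,"dx": 0,"dy": -0.01,"dz": 0,"twist": 0},
    {"gripper": 0,"dx": 0,"dy": -0.06,"dz": 0,"twist": 0},
    {"gripper": 0,"dx": 0,"dy": -0.2,"dz": -0.05,"twist": 0},
    {"gripper": 0,"dx": 0,"dy": -0.1,"dz": -0.2,"twist": 0},
    {"gripper": 100,"dx": 0,"dy": 0,"dz": -0.2,"twist": 0},
    {"gripper": 100,"dx": 0,"dy": 0,"dz": 0,"twist": 0}
  ]
}}

```text
t: 15.68
eef_pos: [0.4807, 0.0687, 0.1258]
eef_rot: [3.136, -0.001, 1.639]
contact_force: [-0.2, 0.3, -1.6]
opening: 0.0357
```

```bash
python3 - <<'E'
from h import *
uv(.0458)
s=manip.snapshot('scene'); pickle.dump(s,open('scene10.pkl','wb'))
overlay(s,[],(190,275,315,410),7,'scene10.png')
plan([.4343,.2247,.08],112)
plan([.4343,.2247,.007],112,start=([.4343,.2247,.08],112),n=4)
E
```

```text
t 15.68 u -102.7 v-lat 0.7 z 125.8 yaw-94 -0.12 rp [-0.31 -0.04] F [-0.2  0.3 -1.6] M [ 0.   -0.    0.01]
4 rows from [0.4801 0.0685 0.124 ] 93.89 err rp [ 3.1386e+00 -3.0000e-04]
{"dx":0.159,"dy":-0.035,"dz":0.044,"twist":-0.101}
{"dx":0.161,"dy":-0.022,"dz":0.044,"twist":-0.101}
{"dx":0.162,"dy":-0.010,"dz":0.044,"twist":-0.101}
{"dx":0.163,"dy":0.003,"dz":0.044,"twist":-0.101}
4 rows from [0.4343 0.2247 0.08  ] 112.0 err rp [ 3.1386e+00 -3.0000e-04]
{"dx":0.000,"dy":0.000,"dz":0.073,"twist":-0.000}
{"dx":0.000,"dy":0.000,"dz":0.073,"twist":-0.000}
{"dx":0.000,"dy":0.000,"dz":0.073,"twist":-0.000}
{"dx":0.000,"dy":0.000,"dz":0.073,"twist":-0.000}
```

View pics/scene10.png

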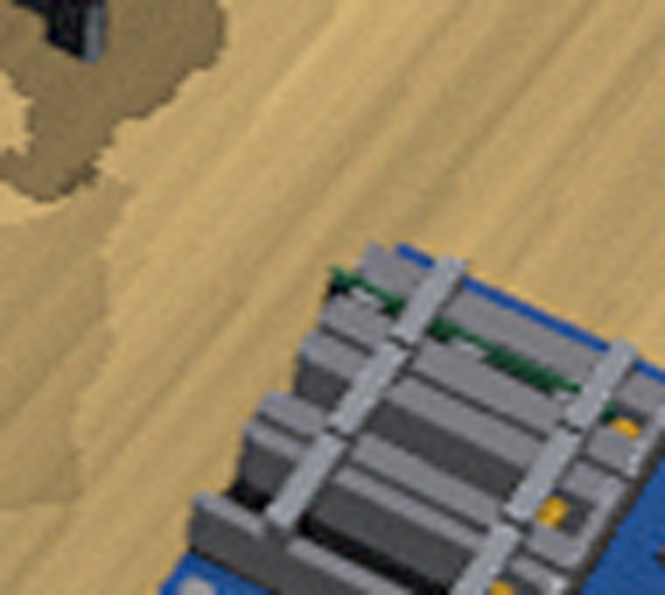

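Slim is seated with a short stub outside the mouth at (335,278). Now the mid module.

{"fn": "arm_command", "kwargs": {
  "series": [
    {"gripper": 100,"dx": 0.159,"dy": -0.035,"dz": 0.04,"twist": -0.101},
    {"gripper": 100,"dx": 0.161,"dy": -0.022,"dz": 0.044,"twist": -0.101},
    {"gripper": 100,"dx": 0.162,"dy": -0.01,"dz": 0.044,"twist": -0.101},
    {"gripper": 100,"dx": 0.163,"dy": 0.003,"dz": 0.044,"twist": -0.101},
    {"gripper": 100,"dx": 0,"dy": 0,"dz": 0,"twist": 0}
  ]
}}

```text
t: 16.35
eef_pos: [0.4317, 0.227, 0.0781]
eef_rot: [-3.139, -0.001, 1.962]
contact_force: [-0.2, -0.7, -0.3]
opening: 0.0859
```

```bash
python3 - <<'E'
from h import *
s=manip.snapshot('scene'); overlay(s,[],(90,200,280,420),5,'scene11.png')
plan([.4343,.2247,.007],112,n=4)
print(manip.state()['opening'])
E
```

```text
4 rows from [0.4326 0.2251 0.0786] 112.19 err rp [-3.1398e+00  1.0000e-04]
{"dx":-0.001,"dy":0.001,"dz":0.072,"twist":0.001}
{"dx":-0.001,"dy":0.001,"dz":0.072,"twist":0.001}
{"dx":-0.001,"dy":0.001,"dz":0.072,"twist":0.001}
{"dx":-0.001,"dy":0.001,"dz":0.072,"twist":0.001}
0.08534173460856408
```

View pics/scene11.png

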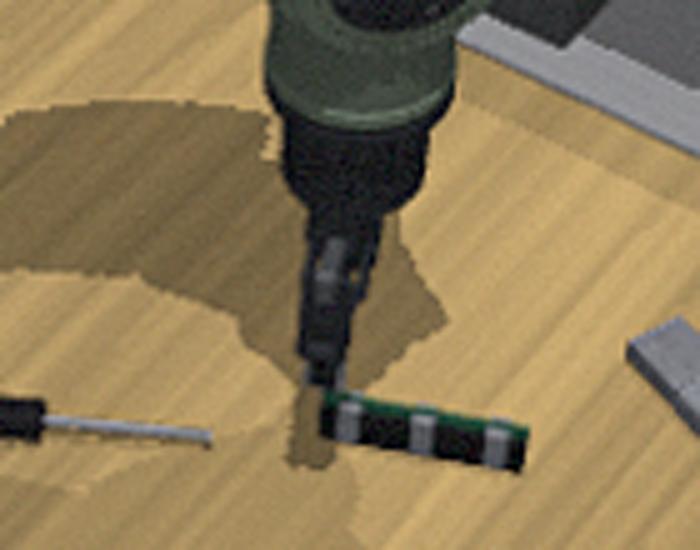

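{"fn": "arm_command", "kwargs": {
  "series": [
    {"gripper": 100,"dx": -0.001,"dy": 0.002,"dz": 0.072,"twist": 0},
    {"gripper": 100,"dx": -0.001,"dy": 0.002,"dz": 0.072,"twist": 0},
    {"gripper": 100,"dx": 0,"dy": 0.002,"dz": 0.072,"twist": 0.002},
    {"gripper": 100,"dx": 0,"dy": 0.002,"dz": 0.068,"twist": 0},
    {"gripper": 0,"dx": 0,"dy": 0,"dz": 0,"twist": 0},
    {"gripper": 0,"dx": 0,"dy": 0,"dz": 0,"twist": 0},
    {"gripper": 0,"dx": 0,"dy": 0,"dz": 0,"twist": 0},
    {"gripper": 0,"dx": 0,"dy": 0,"dz": 0,"twist": 0}
  ]
}}

```text
t: 17.4
eef_pos: [0.4356, 0.2249, 0.0093]
eef_rot: [3.141, -0.0, 1.955]
contact_force: [-2.0, -3.8, 24.9]
opening: 0.0139
```

{"fn": "arm_command", "kwargs": {
  "series": [
    {"gripper": 0,"dx": 0,"dy": 0,"dz": 0,"twist": 0},
    {"gripper": 0,"dx": 0,"dy": 0,"dz": 0,"twist": 0}
  ]
}}

```text
t: 17.65
eef_pos: [0.4357, 0.2249, 0.0094]
eef_rot: [3.141, 0.0, 1.955]
contact_force: [-0.6, -0.5, 9.5]
opening: 0.0138
```

{"fn": "arm_command", "kwargs": {
  "series": [
    {"gripper": 0,"dx": 0,"dy": 0,"dz": -0.05,"twist": 0},
    {"gripper": 0,"dx": 0,"dy": 0,"dz": -0.1,"twist": 0},
    {"gripper": 0,"dx": 0,"dy": 0,"dz": -0.1,"twist": 0},
    {"gripper": 0,"dx": 0,"dy": 0,"dz": 0,"twist": 0}
  ]
}}

```text
t: 18.15
eef_pos: [0.4361, 0.225, 0.0732]
eef_rot: [3.139, -0.0, 1.954]
contact_force: [0.7, 0.6, -1.9]
opening: 0.0138
```

```bash
python3 - <<'E'
from h import *
s=manip.snapshot('scene'); overlay(s,[],(90,200,280,420),5,'scene12.png')
plan([.448,.0198,.06],94,n=6)
E
```

```text
6 rows from [0.4357 0.2248 0.0721] 111.98 err rp [ 3.1402e+00 -2.0000e-04]
{"dx":-0.130,"dy":-0.044,"dz":0.008,"twist":0.067}
{"dx":-0.132,"dy":-0.037,"dz":0.008,"twist":0.067}
{"dx":-0.134,"dy":-0.030,"dz":0.008,"twist":0.067}
{"dx":-0.135,"dy":-0.023,"dz":0.008,"twist":0.067}
{"dx":-0.136,"dy":-0.016,"dz":0.008,"twist":0.067}
{"dx":-0.137,"dy":-0.009,"dz":0.008,"twist":0.067}
```

View pics/scene12.png

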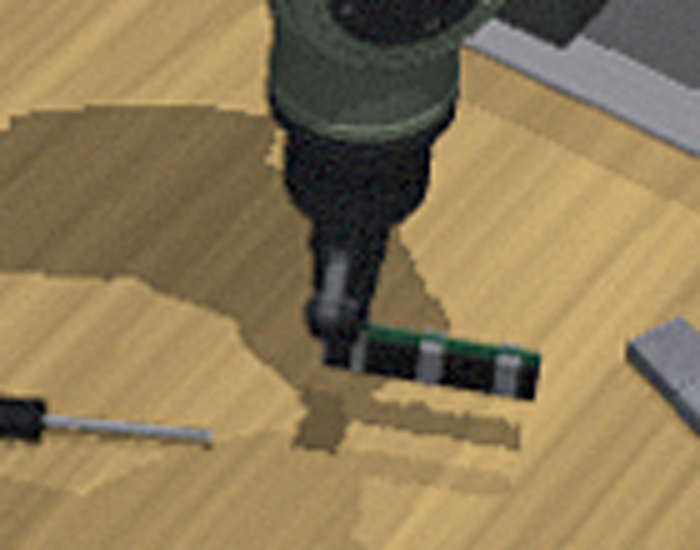

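{"fn": "arm_command", "kwargs": {
  "series": [
    {"gripper": 0,"dx": -0.13,"dy": -0.044,"dz": 0.006,"twist": 0.067},
    {"gripper": 0,"dx": -0.132,"dy": -0.037,"dz": 0.006,"twist": 0.067},
    {"gripper": 0,"dx": -0.134,"dy": -0.03,"dz": 0.006,"twist": 0.067},
    {"gripper": 0,"dx": -0.135,"dy": -0.023,"dz": 0.006,"twist": 0.067},
    {"gripper": 0,"dx": -0.136,"dy": -0.016,"dz": 0.006,"twist": 0.067},
    {"gripper": 0,"dx": -0.137,"dy": -0.009,"dz": 0.006,"twist": 0.067},
    {"gripper": 0,"dx": 0,"dy": 0,"dz": 0.08,"twist": 0},
    {"gripper": 0,"dx": 0,"dy": 0,"dz": 0.07,"twist": 0}
  ]
}}

```text
t: 19.2
eef_pos: [0.4469, 0.019, 0.0238]
eef_rot: [-3.141, 0.0, 1.638]
contact_force: [-0.3, 0.4, -1.8]
opening: 0.014
```

```bash
python3 - <<'E'
from h import *
uv(.0005)
plan([.4582,.0210,.0175],94,n=1)
E
```

```text
t 19.2 u -139.9 v-lat -1.2 z 23.8 yaw-94 -0.14 rp [-0.04  0.01] F [-0.3  0.4 -1.8] M [-0.02  0.03  0.04]
1 rows from [0.4469 0.019  0.0238] 93.86 err rp [-3.1409e+00  1.0000e-04]
{"dx":0.005,"dy":0.046,"dz":0.025,"twist":-0.003}
```

{"fn": "arm_command", "kwargs": {
  "series": [
    {"gripper": 0,"dx": 0.005,"dy": 0.046,"dz": 0.022,"twist": -0.003},
    {"gripper": 0,"dx": 0,"dy": 0.03,"dz": 0,"twist": 0},
    {"gripper": 0,"dx": 0,"dy": 0,"dz": 0,"twist": 0}
  ]
}}

```text
t: 19.58
eef_pos: [0.4662, 0.0219, 0.0194]
eef_rot: [3.141, -0.0, 1.641]
contact_force: [-0.9, -0.1, -1.1]
opening: 0.014
```

```bash
python3 - <<'E'
from h import *
uv(.0005)
s=manip.snapshot('scene'); overlay(s,[],(190,300,310,430),6,'scene13.png')
E
```

```text
t 19.57 u -120.5 v-lat 0.3 z 19.4 yaw-94 0.03 rp [-0.01 -0.  ] F [-0.9 -0.1 -1.1] M [-0.05  0.08  0.02]
```

View pics/scene13.png

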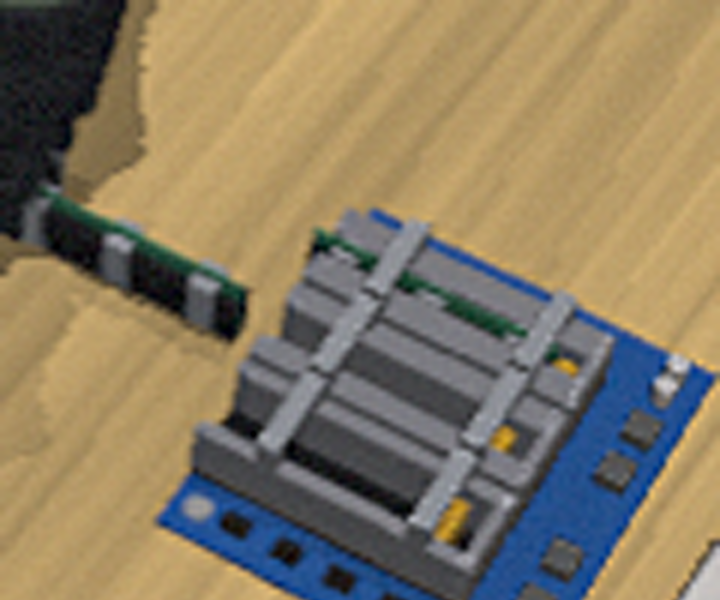

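The mid module's front (240,315) lines up with the middle slot mouth (265,335). Inserting.

{"fn": "arm_command", "kwargs": {
  "series": [
    {"gripper": 0,"dx": 0,"dy": 0.03,"dz": 0.005,"twist": 0},
    {"gripper": 0,"dx": 0,"dy": 0.03,"dz": 0,"twist": 0},
    {"gripper": 0,"dx": 0,"dy": 0.03,"dz": 0,"twist": 0},
    {"gripper": 0,"dx": 0,"dy": 0,"dz": 0,"twist": 0}
  ]
}}

```text
t: 20.12
eef_pos: [0.4889, 0.0235, 0.0181]
eef_rot: [3.141, -0.0, 1.641]
contact_force: [-0.4, 0.1, -1.3]
opening: 0.0138
```

```bash
python3 -c "
from h import *
uv(.0005)"
```

```text
t 20.12 u -97.6 v-lat 0.3 z 18.1 yaw-94 0.02 rp [-0.03 -0.  ] F [-0.4  0.1 -1.3] M [-0.07  0.04 -0.08]
```

{"fn": "arm_command", "kwargs": {
  "series": [
    {"gripper": 0,"dx": 0,"dy": 0.03,"dz": 0,"twist": 0},
    {"gripper": 0,"dx": 0,"dy": 0.03,"dz": 0,"twist": 0},
    {"gripper": 0,"dx": 0,"dy": 0.03,"dz": 0,"twist": 0},
    {"gripper": 0,"dx": 0,"dy": 0,"dz": 0,"twist": 0}
  ]
}}

```text
t: 20.62
eef_pos: [0.5115, 0.0252, 0.018]
eef_rot: [3.141, -0.0, 1.641]
contact_force: [0.3, -0.7, -1.3]
opening: 0.0141
```

```bash
python3 -c "
from h import *
uv(.0005)"
```

```text
t 20.62 u -75.0 v-lat 0.4 z 18.0 yaw-94 0.02 rp [-0.04 -0.  ] F [ 0.3 -0.7 -1.3] M [-0.28 -0.16 -0.17]
```

{"fn": "arm_command", "kwargs": {
  "series": [
    {"gripper": 0,"dx": -0.001,"dy": 0.03,"dz": 0,"twist": 0},
    {"gripper": 0,"dx": 0,"dy": 0.03,"dz": 0,"twist": 0},
    {"gripper": 0,"dx": 0,"dy": 0.03,"dz": 0,"twist": 0},
    {"gripper": 0,"dx": 0,"dy": 0.03,"dz": 0,"twist": 0},
    {"gripper": 0,"dx": 0,"dy": 0,"dz": 0,"twist": 0}
  ]
}}

```text
t: 21.25
eef_pos: [0.5413, 0.0271, 0.018]
eef_rot: [3.141, -0.0, 1.641]
contact_force: [0.9, -0.7, -0.9]
opening: 0.0139
```

```bash
python3 - <<'E'
from h import *
uv(.0005)
s=manip.snapshot('scene'); overlay(s,[],(190,300,310,430),6,'scene14.png')
E
```

```text
t 21.25 u -45.1 v-lat 0.2 z 18.0 yaw-94 0.03 rp [-0.03 -0.01] F [ 0.9 -0.7 -0.9] M [-0.16 -0.06 -0.05]
```

View pics/scene14.png

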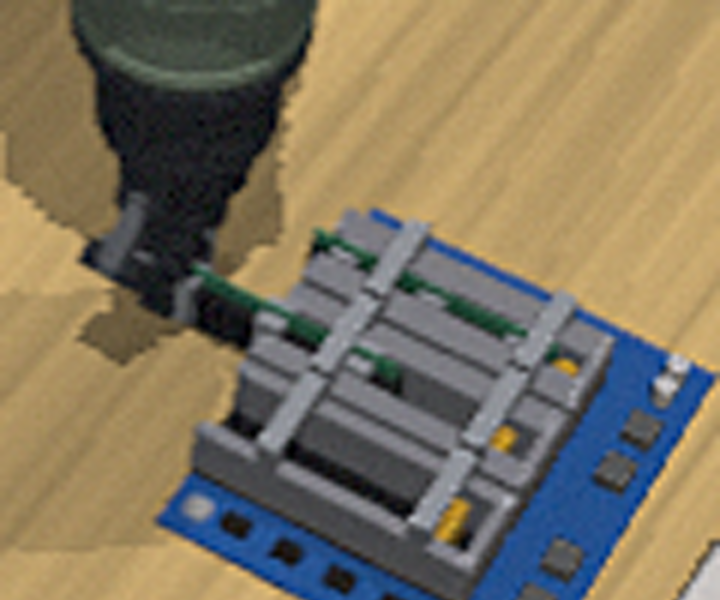

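{"fn": "arm_command", "kwargs": {
  "series": [
    {"gripper": 0,"dx": 0,"dy": 0.03,"dz": 0,"twist": 0},
    {"gripper": 0,"dx": 0,"dy": 0.03,"dz": 0,"twist": 0},
    {"gripper": 0,"dx": 0,"dy": 0.025,"dz": 0.004,"twist": 0},
    {"gripper": 0,"dx": 0,"dy": 0,"dz": 0,"twist": 0}
  ]
}}

```text
t: 21.8
eef_pos: [0.5624, 0.0285, 0.0169]
eef_rot: [3.141, -0.0, 1.641]
contact_force: [0.8, -1.1, -0.7]
opening: 0.014
```

{"fn": "arm_command", "kwargs": {
  "series": [
    {"gripper": 45,"dx": 0,"dy": 0,"dz": 0,"twist": 0},
    {"gripper": 45,"dx": 0,"dy": 0,"dz": 0,"twist": 0},
    {"gripper": 45,"dx": 0,"dy": 0,"dz": 0,"twist": 0},
    {"gripper": 45,"dx": 0,"dy": -0.1,"dz": 0,"twist": 0},
    {"gripper": 45,"dx": 0,"dy": -0.1,"dz": 0,"twist": 0},
    {"gripper": 0,"dx": 0,"dy": 0,"dz": 0.015,"twist": 0},
    {"gripper": 0,"dx": 0,"dy": 0,"dz": 0.013,"twist": 0},
    {"gripper": 0,"dx": 0,"dy": 0,"dz": 0,"twist": 0}
  ]
}}

```text
t: 22.8
eef_pos: [0.5125, 0.0251, 0.0097]
eef_rot: [3.142, -0.0, 1.641]
contact_force: [0.6, -0.2, 0.7]
opening: 0.0003
```

```bash
python3 - <<'E'
from h import *
uv(.0005); print(manip.state()['opening'])
s=manip.snapshot('scene'); overlay(s,[],(190,300,310,430),6,'scene15.png')
E
```

```text
t 22.8 u -74.0 v-lat 0.2 z 9.7 yaw-94 0.04 rp [-0. -0.] F [ 0.6 -0.2  0.7] M [0.   0.01 0.04]
0.0003171517431139972
```

View pics/scene15.png

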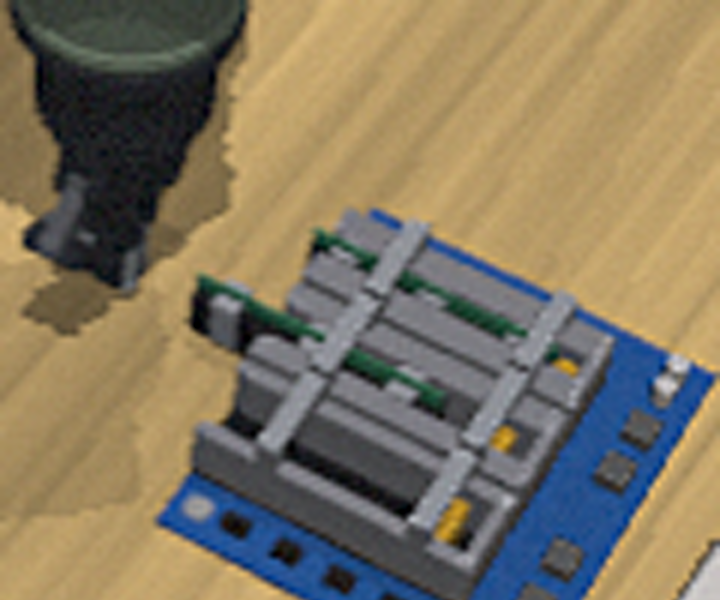

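{"fn": "arm_command", "kwargs": {
  "series": [
    {"gripper": 0,"dx": 0,"dy": 0.03,"dz": 0,"twist": 0},
    {"gripper": 0,"dx": 0,"dy": 0.03,"dz": 0,"twist": 0},
    {"gripper": 0,"dx": 0,"dy": 0.03,"dz": 0,"twist": 0},
    {"gripper": 0,"dx": 0,"dy": 0.02,"dz": 0,"twist": 0},
    {"gripper": 0,"dx": 0,"dy": 0.02,"dz": 0,"twist": 0},
    {"gripper": 0,"dx": 0,"dy": 0.02,"dz": 0,"twist": 0},
    {"gripper": 0,"dx": 0,"dy": 0.01,"dz": 0,"twist": 0},
    {"gripper": 0,"dx": 0,"dy": 0,"dz": 0,"twist": 0}
  ]
}}

```text
t: 23.85
eef_pos: [0.5522, 0.0278, 0.01]
eef_rot: [3.141, 0.0, 1.641]
contact_force: [0.2, -0.2, 0.5]
opening: 0.0001
```

{"fn": "arm_command", "kwargs": {
  "series": [
    {"gripper": 0,"dx": 0,"dy": 0.008,"dz": 0,"twist": 0},
    {"gripper": 0,"dx": 0,"dy": 0.008,"dz": 0,"twist": 0},
    {"gripper": 0,"dx": 0,"dy": 0.008,"dz": 0,"twist": 0},
    {"gripper": 0,"dx": 0,"dy": 0.008,"dz": 0,"twist": 0},
    {"gripper": 0,"dx": 0,"dy": 0,"dz": 0,"twist": 0}
  ]
}}

```text
t: 24.48
eef_pos: [0.5602, 0.0284, 0.0101]
eef_rot: [3.141, 0.0, 1.641]
contact_force: [-0.1, -0.3, 0.3]
opening: -0.0
```

{"fn": "arm_command", "kwargs": {
  "series": [
    {"gripper": 0,"dx": 0,"dy": 0.004,"dz": 0,"twist": 0},
    {"gripper": 0,"dx": 0,"dy": 0.004,"dz": 0,"twist": 0},
    {"gripper": 0,"dx": 0,"dy": 0,"dz": 0,"twist": 0}
  ]
}}

```text
t: 24.85
eef_pos: [0.5621, 0.0286, 0.01]
eef_rot: [3.142, 0.0, 1.641]
contact_force: [0.2, 1.0, 0.7]
opening: 0.0003
```

```bash
python3 - <<'E'
from h import *
uv(.0005)
E
```

```text
t 24.85 u -24.3 v-lat 0.3 z 10.0 yaw-94 0.04 rp [-0.  0.] F [0.2 1.  0.7] M [0.03 0.02 0.04]
```

{"fn": "arm_command", "kwargs": {
  "series": [
    {"gripper": 0,"dx": 0,"dy": 0.004,"dz": 0,"twist": 0},
    {"gripper": 0,"dx": 0,"dy": 0.004,"dz": 0,"twist": 0},
    {"gripper": 0,"dx": 0,"dy": 0.004,"dz": 0,"twist": 0}
  ]
}}

```text
t: 25.22
eef_pos: [0.5639, 0.0286, 0.01]
eef_rot: [-3.139, 0.0, 1.641]
contact_force: [-10.8, 0.4, 8.1]
opening: -0.0001
```

{"fn": "arm_command", "kwargs": {
  "series": [
    {"gripper": 0,"dx": 0,"dy": 0.004,"dz": 0,"twist": 0},
    {"gripper": 0,"dx": 0,"dy": 0.004,"dz": 0,"twist": 0}
  ]
}}

```text
t: 25.48
eef_pos: [0.5659, 0.0287, 0.01]
eef_rot: [-3.139, 0.0, 1.641]
contact_force: [-9.9, 0.0, 6.8]
opening: -0.0001
```

{"fn": "arm_command", "kwargs": {
  "series": [
    {"gripper": 0,"dx": 0,"dy": 0.004,"dz": 0,"twist": 0},
    {"gripper": 0,"dx": 0,"dy": 0.004,"dz": 0,"twist": 0}
  ]
}}

```text
t: 25.72
eef_pos: [0.5678, 0.0288, 0.01]
eef_rot: [-3.139, 0.001, 1.641]
contact_force: [-9.5, -0.7, 7.2]
opening: -0.0002
```

```bash
python3 - <<'E'
from h import *
uv(.0005)
E
```

```text
t 25.73 u -18.6 v-lat 0.1 z 10.0 yaw-94 0.04 rp [-0.16  0.03] F [-9.5 -0.7  7.2] M [-0.17  1.88  0.05]
```

{"fn": "arm_command", "kwargs": {
  "series": [
    {"gripper": 0,"dx": 0,"dy": 0.004,"dz": 0,"twist": 0},
    {"gripper": 0,"dx": 0,"dy": 0.004,"dz": 0,"twist": 0}
  ]
}}

```text
t: 25.98
eef_pos: [0.5699, 0.029, 0.01]
eef_rot: [-3.139, 0.001, 1.641]
contact_force: [-10.1, -0.4, 6.8]
opening: -0.0001
```

{"fn": "arm_command", "kwargs": {
  "series": [
    {"gripper": 0,"dx": 0,"dy": 0.004,"dz": 0,"twist": 0},
    {"gripper": 0,"dx": 0,"dy": 0,"dz": 0,"twist": 0}
  ]
}}

```text
t: 26.22
eef_pos: [0.571, 0.0291, 0.01]
eef_rot: [-3.139, 0.0, 1.641]
contact_force: [-8.1, 0.2, 6.9]
opening: 0.0003
```

{"fn": "arm_command", "kwargs": {
  "series": [
    {"gripper": 0,"dx": 0,"dy": 0.004,"dz": 0,"twist": 0},
    {"gripper": 0,"dx": 0,"dy": 0,"dz": 0,"twist": 0}
  ]
}}

```text
t: 26.48
eef_pos: [0.5715, 0.0291, 0.01]
eef_rot: [-3.138, 0.001, 1.641]
contact_force: [-11.7, 0.1, 9.1]
opening: 0.0003
```

```bash
python3 - <<'E'
from h import *
uv(.0005)
E
```

```text
t 26.48 u -14.9 v-lat 0.1 z 10.0 yaw-94 0.04 rp [-0.2   0.03] F [-11.7   0.1   9.1] M [-0.14  2.29 -0.02]
```

Near the stop at the same u as for slim. Two more small steps.

{"fn": "arm_command", "kwargs": {
  "series": [
    {"gripper": 0,"dx": 0,"dy": 0.004,"dz": 0,"twist": 0},
    {"gripper": 0,"dx": 0,"dy": 0,"dz": 0,"twist": 0}
  ]
}}

```text
t: 26.72
eef_pos: [0.5715, 0.029, 0.0099]
eef_rot: [-3.136, 0.001, 1.641]
contact_force: [-17.9, -0.8, 12.9]
opening: 0.0001
```

{"fn": "arm_command", "kwargs": {
  "series": [
    {"gripper": 0,"dx": 0,"dy": 0.003,"dz": 0,"twist": 0},
    {"gripper": 0,"dx": 0,"dy": 0,"dz": 0,"twist": 0}
  ]
}}

```text
t: 26.98
eef_pos: [0.5715, 0.029, 0.0098]
eef_rot: [-3.134, 0.001, 1.641]
contact_force: [-24.4, -1.1, 16.8]
opening: -0.0001
```

```bash
python3 - <<'E'
from h import *
uv(.0005)
E
```

```text
t 26.98 u -14.9 v-lat 0.1 z 9.8 yaw-94 0.05 rp [-0.42  0.06] F [-24.4  -1.1  16.8] M [-0.11  4.62  0.02]
```

Stalled at 24 N, so mid is home. Retracting out of the cameras' way.

{"fn": "arm_command", "kwargs": {
  "series": [
    {"gripper": 0,"dx": 0,"dy": -0.01,"dz": 0,"twist": 0},
    {"gripper": 0,"dx": 0,"dy": -0.06,"dz": 0,"twist": 0},
    {"gripper": 0,"dx": 0,"dy": -0.2,"dz": -0.05,"twist": 0},
    {"gripper": 0,"dx": 0,"dy": -0.1,"dz": -0.2,"twist": 0},
    {"gripper": 0,"dx": -0.15,"dy": 0,"dz": -0.2,"twist": 0},
    {"gripper": 0,"dx": -0.2,"dy": 0,"dz": -0.1,"twist": 0},
    {"gripper": 0,"dx": -0.2,"dy": 0,"dz": 0,"twist": 0},
    {"gripper": 0,"dx": -0.2,"dy": 0,"dz": 0,"twist": 0}
  ]
}}

```text
t: 27.98
eef_pos: [0.496, -0.166, 0.1481]
eef_rot: [3.14, 0.0, 1.641]
contact_force: [0.8, 0.1, 0.2]
opening: 0.0001
```

```bash
python3 - <<'E'
from h import *
print(manip.state()['eef_pos'])
s=manip.snapshot('scene'); overlay(s,[],(200,300,310,430),6,'scene16.png'); save('scene16f.png',s['pixels'])
s=manip.snapshot('top'); overlay(s,boardlines((.5866,.0297,4.0))[:0],(115,215,262,372),6,'top16.png'); save('top16f.png',s['pixels'])
E
```

```text
[ 0.49595935 -0.16596035  0.1480914 ]
```

View pics/scene16.png

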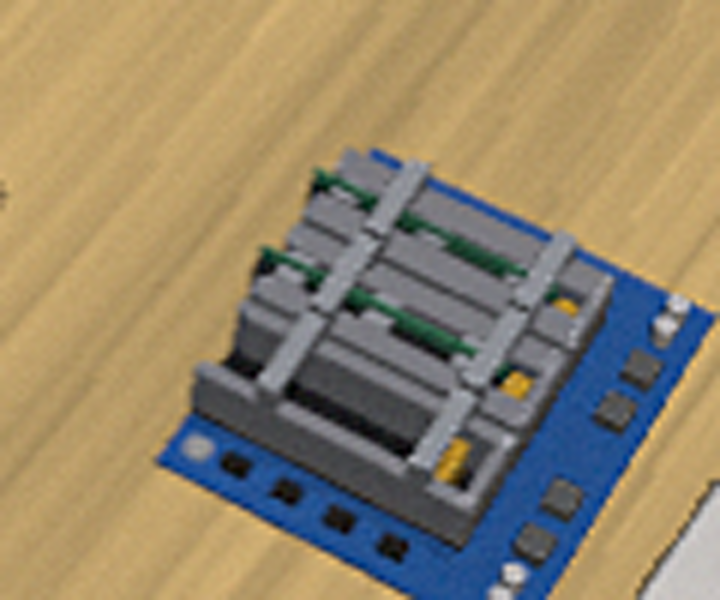

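View pics/top16.png

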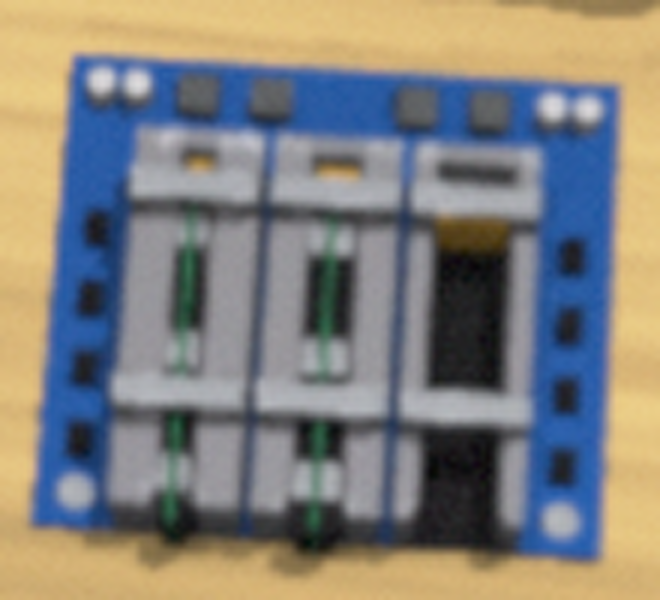

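View pics/scene16f.png

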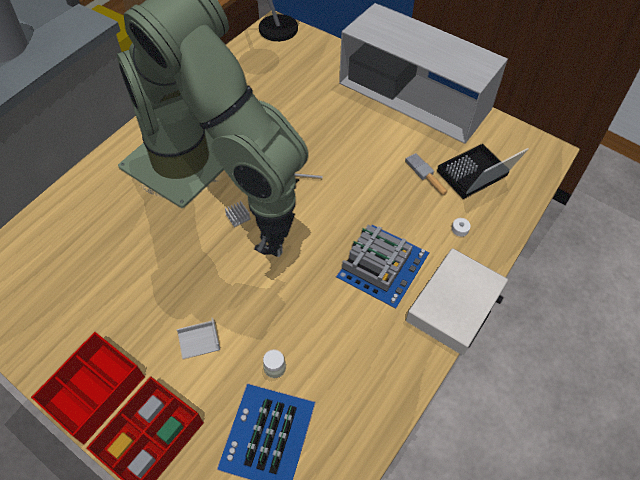

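Both modules stand upright and equally deep. Their brass blocks have moved back behind the strap (top crop (198,160) and (338,165)), the wide bay is empty, and the jar, brush and bracket have not moved.

```bash
python3 -c "
from h import *
print(manip.job_done(), manip.state()['t'])"
```

```text
the job is handed in; nothing more can be done
the job is handed in; nothing more can be done
```

Both modules are fully home in their matching bays, and I handed the job in at about 28 s of the 72 s allowed.

- **Insertion:** I gripped each module near its rear end and slid it into its bay: slim in the left slot as seen from the robot, mid in the centre slot. I then released it and pushed it home with the shut fingers in steps of about 1 mm.
- **Pressed home:** Each contact slid back at about 9–10 N. Each push then stalled at the same depth while the force along the slot rose to 22 N (slim) and 24 N (mid), so both contacts are at their stops. While it pressed, the tool also read about 17 N vertically. The highest reading in any move report was about 30 N.
- **Last pictures:** The top and scene views show both modules upright and protruding equally, with their brass blocks moved back. The wide bay is empty. The jar, brush and bracket look unmoved by eye; I did not measure their positions again.
- **Disagreements:**
  - The two cameras differed by up to about 1.3 mm on the sideways position of the slots.
  - The finger opening read about 1 mm below each module's thickness.
  - Neither caused trouble: sideways force during insertion peaked at 3.4 N, and a small shift brought it back down.

No check failed.

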